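# Load the sprung tile lift and close its retaining bar

### The job

Load the blue tile lift: slide the grey tile off its deck so that it lies flat on the sprung yellow platform in the middle, then slide the terracotta tile in on top of it the same way. When both have sunk into the well and lie flat, push the yellow retaining bar with the black knob fully home over the stack, and let go. Push gently, the tiles are brittle, and leave the other things on the bench where they are.

Things in the scene. Friction and masses are not known exactly. Their poses are not given: they have to be found in the camera images.
- lift: Blue tile lift fixed on the bench, 438 mm long (its y), 180 mm deep (its x). Origin on the bench under the well's centre, z up, x from the bar's side across the well; yaw within 0.25 rad. Two aluminium decks, top 85 mm above the bench, from |y| = 56 to 219 mm; between them the well, 112 mm (y) by 136 mm (x), open above and towards both decks.
- well (a point): Centre of the well's mouth at deck height (85 mm above the lift's origin), axes as the lift's. Blue cheeks 5 mm higher than the deck bound the well at x = -68 and +68 mm. From their ends smooth 5 mm high guides flare out over both decks, to about |y| = 106, |x| = 78 mm, and lead a tile in. The opposite deck's edge stops a tile (12 mm of play along y).
- platform (a joint): How far the yellow sprung platform (132 x 108 mm) has sunk, in m: 0 = empty, top 1.5 mm below the decks; stop at 0.045. Spring 195 N/m: each tile sinks it 13 to 19 mm, more than its thickness, so the stack's top stays below the decks. A tile pushed in tips down and drops flat once its rear edge has passed the deck's edge.
- grey_tile_center (a point): Centre of the grey tile: 120 mm along its x, 100 mm along its y, 12 mm thick, about 0.3 kg. It starts flat on the left or right deck, its centre 135 to 160 mm from the well's centre along the lift's y, turned up to 0.1 rad and shifted up to 6 mm along x. Axes about parallel to the lift's, z up.
- terracotta_tile_center (a point): Centre of the terracotta (orange-brown) tile: same size and about the same weight as the grey one; it starts likewise on the other deck.
- bar (a joint): Travel of the yellow retaining bar along the lift's +x, in m: 0 = fully open, 0.07 = fully home (mechanical stop). Starts between 0 and 0.012. Slides with about 1.2 N friction and stays where it is left.
- bar_knob (a point): Centre of the bar's upright black knob, 22 mm in diameter, from 97 to 132 mm above the bench; this point at 115 mm. It stands at the lift's x = -105 mm + travel, y = 0. The flat bar, 30 mm wide, 91 to 97 mm above the bench, reaches 75 mm behind the knob and 25 mm ahead (+x). Home, it covers the near part of the stack; a tile lying above the deck would block it.
- trowel: Steel plastering trowel with a wooden handle, about 260 mm, lying on the bench. Origin at its underside. Leave it alone.
- float: Grey plastic float with a red handle, 200 mm by 90 mm. Origin at its underside. Leave it alone.
- jar: White plastic jar, 80 mm wide, 100 mm high. Origin at its underside. Leave it alone.
- can: Steel can with a paper band, 90 mm wide, 120 mm high. Origin at its underside. Leave it alone.
- mallet: Rubber-headed mallet, 260 mm, lying. Origin at its underside. Leave it alone.
- brush: Brush, 200 mm, lying. Origin at its underside. Leave it alone.
- tub: Black plastic tub, 120 mm wide, 80 mm high. Origin at its underside. Leave it alone.
Mind the look-alikes: they are no part of the job. What is shaped like the part that bears grey_tile_center but pink or turquoise is not meant.

How it is judged:
On the way, in this order (a step that is already met when the one before it is completed fails the run):
1. the grey tile lies flat in the well and has sunk the platform (x of grey_tile_center in the frame of well between -0.012 and 0.012 m and y of grey_tile_center in the frame of well between -0.012 and 0.012 m and z of grey_tile_center in the frame of well below 0.003 m and angle between grey_tile_center's own z axis and vertical below 0.08 rad and value of joint platform above 0.01 m), for 0.2 s.
2. the terracotta tile lies flat on top of it and the platform has sunk further (x of terracotta_tile_center in the frame of well between -0.012 and 0.012 m and y of terracotta_tile_center in the frame of well between -0.012 and 0.012 m and z of each of terracotta_tile_center, grey_tile_center in the frame of well below 0.003 m and angle between each of terracotta_tile_center, grey_tile_center's own z axis and vertical below 0.08 rad and x of grey_tile_center in the frame of well between -0.012 and 0.012 m and y of grey_tile_center in the frame of well between -0.012 and 0.012 m and value of joint platform above 0.021 m), for 0.2 s.
3. the retaining bar is home (value of joint bar above 0.064 m), for 0.2 s.
At the end, for the whole second after the job is handed in: Both tiles lie flat (within 0.08 rad) and at rest in the well (centres within 12 mm of its centre along x and y), the terracotta one on top of the grey one, their weight sinking the platform by more than 21 mm; the bar is home to within 6 mm (travel above 64 mm) (all of step 2 and z of terracotta_tile_center in the frame of grey_tile_center above 0.009 m and value of joint bar above 0.064 m and linear speed of each of grey_tile, terracotta_tile below 0.02 m/s); the robot touches nothing.
It fails at once if a tile is pushed or pressed by the robot with more than 30 N (contact force between any of the fingers, the arm and grey_tile above 30 N or contact force between any of the fingers, the arm and terracotta_tile above 30 N).
It fails at once if another thing on the bench is moved by more than 30 mm (distance of any of trowel, float, jar, can, mallet, brush, tub from where it was at the start of the episode above 0.03 m).
It also fails if it takes over 64 s, if anything falls off the work surface, if the arm or the gripper's body presses on something with over 40 N, if the wrist force passes 120 N, or if a joint passes its speed limit or range.

### The arm

A 7-joint arm with a two-finger parallel gripper is mounted at the origin on the work surface. World frame = base frame: x ahead of the robot, y to its left, z up, the work surface at z = 0. Lengths are in m, angles in rad, forces in N, time in s.
With the tool pointing down it reaches from about 0.4 to 0.875 m from the base axis. Payload 6.5 kg.
Tool frame: the origin (TCP) lies midway between the tips of the shut fingers; the grasp point (between the pads) lies 19 mm behind it; y points along the fingers, x is the direction in which the jaws open and shut, and the axes are right-handed (so a half turn about y gives the same grasp; the last joint's range is limited). The gripper opens to 88 mm and grips with 3 to 60 N. Pads are 18 mm wide; open, the fingers measure 123 mm over their backs; the gripper's body (75 mm by 187 mm) begins 45 mm behind the grasp point.
Start: joints at [-1.286, 0.536, -0.004, 1.538, 0.003, 1.067, -0.071], TCP at [0.223, 0.61, 0.239] pointing down, gripper open.
Joint ranges: [-2.7, 2.7], [-0.37, 2.16], [-1.27, 1.26], [0.24, 2.4], [-1.31, 4.45], [0.19, 1.91], [-2.76, 2.76]. Speed limits (rad/s): [2.39, 2.39, 3.14, 3.14, 3.14, 3.14, 3.14].

### API

Orientations are given as a rotation vector (axis times angle).
In Python, from workcell import ctrl, optics, job gives the robot as it stands.
- The arm moves only by the tool play_rows, never from a script. Its argument "rows" is a list of rows, each an object of numbers: "tx", "ty", "tz": the shift along the tool's x, y, z in mm; "rx", "ry", "rz": the turn, a rotation vector about the tool's x, y, z in degrees; "jaw": the opening, from 0 (shut) to 1 (fully open). In form: [{"tx": .., "ty": .., "tz": .., "rx": .., "ry": .., "rz": .., "jaw": ..}, ...]. A call has 1 to 5 rows; each row shifts and turns the commanded pose from where the row before left it, along the tool's axes as they then stand; what a row does not reach is not made up. A row lasts 1/12 s, in which the tool goes at most 41.7 mm and 7.16 degrees, less where a joint would pass 70% of its speed; a pose out of reach is approached as far as the arm can. A call with a gripper value outside its range is refused whole. The fingers move at their own pace and stop on an object; "squeeze" is the grip in N (left out, the last holds). Time passes only in rows, so rows that do not move let the fingers close. It gives the time, the measured TCP pose, the force and the opening at its end, in the units of the state.
- ctrl.sense(): the state, without advancing time (a new reading comes with each control period).
- optics.grab_frame(name): name is "side" or "top" or "wrist"; returns the picture (480x640x3 uint8, blue, green, red); there is no depth.
- optics.camera_model(name): a dict with "K" (3x3 intrinsics, pixels), "view" (4x4, takes a point from world to camera coordinates); the wrist camera has in their place "T_tool_cam" (4x4, takes a point from camera to tool coordinates, whose origin is the TCP and whose axes are the tool frame's). Camera axes: x right, y down, z forward; pixel columns grow to the right and rows downward; lengths in m; the calibration is good to about 2 mm. A picture is of the moment at which its call begins: read the wrist's pose just before it. camera_model takes no time and is no camera call.
- job.sign_off(): hands the job in, once; it reports no verdict.
The state is a dict: "t": time; "joints": joint angles; "joint_velocities": joint speeds; "tau": joint torques, N m; "eef_pos": TCP position; "tool_rot": TCP orientation; "ft_force": force on the tool from outside, world axes, zero at the start; "ft_torque": the same for the moment, N m; "gripper_width": opening from 0.0 (shut) to 1.0 (fully open).
Only numpy, scipy, OpenCV 4.12 (cv2) and the standard library are available. Lean on these libraries where they do the work, as an engineer would, in place of code of your own. Each camera call takes 0.05 s, during which the arm holds its last target.

## Working session

There is one attempt and no reset: what is moved stays moved. The work goes in short steps, Python scripts to look and compute and a tool call to move; the robot and the scene stay as the last step left them, time stands still between calls to the robot, and variables do not carry over. Pictures are saved under pics/ and viewed, and the job is handed in when it is done.

Besides the shell and the picture viewer there is one more tool, called after "Call:" as a command line: name --argument value ..., lists and objects as JSON in quotes. play_rows: Moves the arm, as the interface text tells. Its arguments: {"type":"object","properties":{"rows":{"type":"array","items":{"type":"object","properties":{"tx":{"type":"number"},"ty":{"type":"number"},"tz":{"type":"number"},"rx":{"type":"number"},"ry":{"type":"number"},"rz":{"type":"number"},"jaw":{"type":"number"}}}},"squeeze":{"type":"number"}},"required":["rows"]}

```bash
mkdir -p pics; ls; python3 - <<'E'
from workcell import ctrl, optics, job
import cv2
s=ctrl.sense(); print(s)
for n in ("top","side","wrist"):
    f=optics.grab_frame(n); cv2.imwrite(f"pics/{n}0.png",f)
    print(n,optics.camera_model(n))
E
```

```text
pics
{'t': 0.0, 'joints': array([-1.28620059,  0.53715657, -0.00443999,  1.5388443 ,  0.00263912,
        1.06730863, -0.07122279]), 'joint_velocities': array([-0.00012516,  0.00051445, -0.00116026,  0.0003618 ,  0.00027722,
        0.00022484, -0.0023343 ]), 'tau': array([ 9.49554624e-05, -5.70997810e+01,  9.90848243e-01, -2.51607209e+01,
       -5.62632107e-02,  1.79582415e-02,  1.47994506e-04]), 'eef_pos': array([0.22318654, 0.60983639, 0.23785654]), 'tool_rot': array([-1.3560902 , -0.94614864,  0.94830717]), 'ft_force': array([-0.12485565, -0.19745837,  0.65658963]), 'ft_torque': array([-0.07313858, -0.08860729, -0.02762691]), 'gripper_width': 1.0019689560811176}
top {'K': array([[509.20281675,   0.        , 311.63412947],
       [  0.        , 509.20281675, 250.76865008],
       [  0.        ,   0.        ,   1.        ]]), 'view': array([[-0.01571473, -0.99975595,  0.01552701, -0.00840437],
       [-0.99910452,  0.01509059, -0.03952766,  0.49208771],
       [ 0.0392837 , -0.01613427, -0.99909783,  1.59794596],
       [ 0.        ,  0.        ,  0.        ,  1.        ]])}
side 
[... 237 characters left out ...]
[-0.04521462,  0.6397268 , -0.76727131,  0.10743466],
       [ 0.02978168, -0.76685222, -0.64113238,  1.77318432],
       [ 0.        ,  0.        ,  0.        ,  1.        ]])}
wrist {'K': array([[374.56116609,   0.        , 324.7454887 ],
       [  0.        , 374.56116609, 241.39432854],
       [  0.        ,   0.        ,   1.        ]]), 'T_tool_cam': array([[ 9.99999996e-01,  8.19213162e-05,  2.36126484e-05,
         6.12652175e-05],
       [ 3.18362293e-06, -3.12648127e-01,  9.49869017e-01,
        -1.45712016e-01],
       [ 8.51969703e-05, -9.49869013e-01, -3.12648126e-01,
         8.18958415e-02],
       [ 0.00000000e+00,  0.00000000e+00,  0.00000000e+00,
         1.00000000e+00]])}
```

View pics/top0.png

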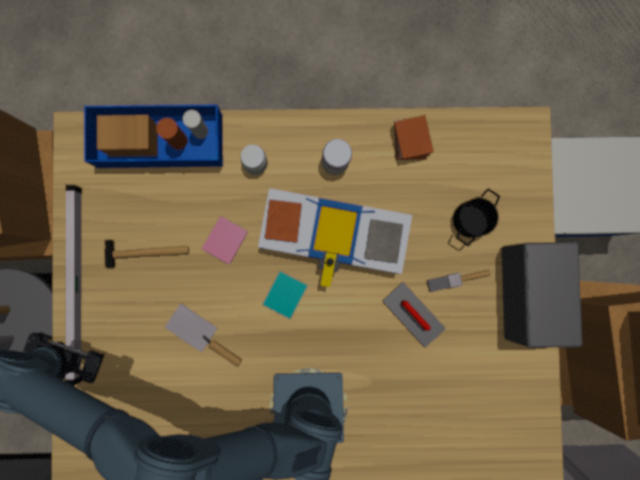

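View pics/side0.png

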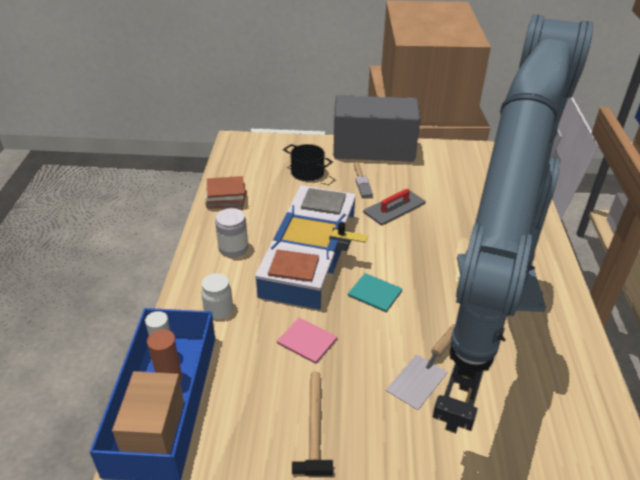

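The top view shows the lift with its yellow platform at about (336,232), the terracotta tile on the left deck at (283,221), the grey tile on the right deck at (384,241), and the knob at about (330,262). The pink slab at (225,240) and the turquoise one at (285,295) are the look-alikes. The grey plate at (190,327) belongs to the trowel, and the one at (414,314) is the float.

```bash
cat > h.py <<'E'
import numpy as np, cv2
from scipy.spatial.transform import Rotation as R
from workcell import ctrl, optics, job
def ray(n,uv,z,s=None):
    m=optics.camera_model(n); K=m["K"]
    if n=="wrist":
        T=np.eye(4);T[:3,:3]=R.from_rotvec(s["tool_rot"]).as_matrix();T[:3,3]=s["eef_pos"]
        C=T@m["T_tool_cam"]
    else: C=np.linalg.inv(m["view"])
    uv=np.atleast_2d(uv).astype(float)
    d=(np.linalg.inv(K)@np.c_[uv,np.ones(len(uv))].T).T@C[:3,:3].T
    o=C[:3,3]; return o+d*((z-o[2])/d[:,2])[:,None]
def proj(n,P,s=None):
    m=optics.camera_model(n);P=np.atleast_2d(P)
    if n=="wrist":
        T=np.eye(4);T[:3,:3]=R.from_rotvec(s["tool_rot"]).as_matrix();T[:3,3]=s["eef_pos"]
        V=np.linalg.inv(T@m["T_tool_cam"])
    else: V=m["view"]
    q=np.c_[P,np.ones(len(P))]@V.T; q=q[:,:3]@m["K"].T; return q[:,:2]/q[:,2:]
def rect(mask):
    cs,_=cv2.findContours(mask,cv2.RETR_EXTERNAL,cv2.CHAIN_APPROX_NONE)
    return max(cs,key=cv2.contourArea)
E
python3 - <<'E'
from h import *
s=ctrl.sense(); print(R.from_rotvec(s["tool_rot"]).as_matrix().round(3))
f=cv2.imread("pics/top0.png"); c=f[170:310,240:430]; cv2.imwrite("pics/topcrop.png",cv2.resize(c,None,fx=4,fy=4,interpolation=cv2.INTER_CUBIC))
f=cv2.imread("pics/side0.png"); c=f[170:310,240:400]; cv2.imwrite("pics/sidecrop.png",cv2.resize(c,None,fx=4.2,fy=4.2,interpolation=cv2.INTER_CUBIC))
E
```

```text
[[ 0.344 -0.    -0.939]
 [ 0.939 -0.001  0.344]
 [-0.001 -1.    -0.   ]]
```

View pics/topcrop.png

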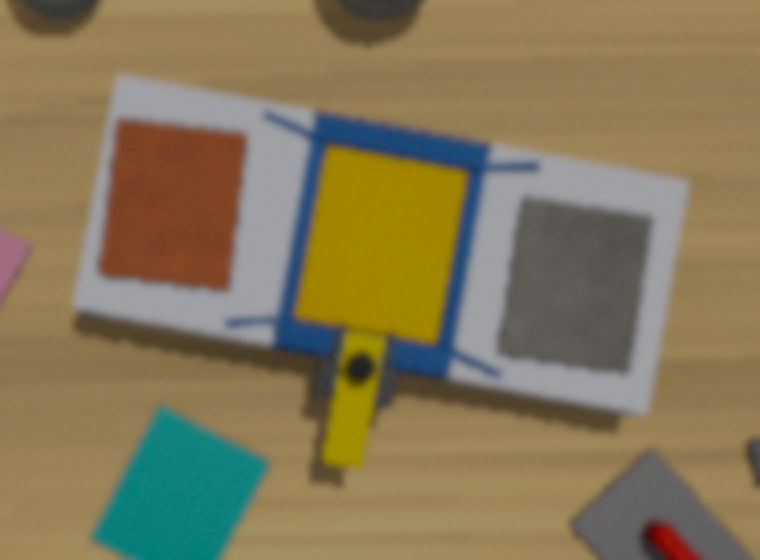

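View pics/sidecrop.png

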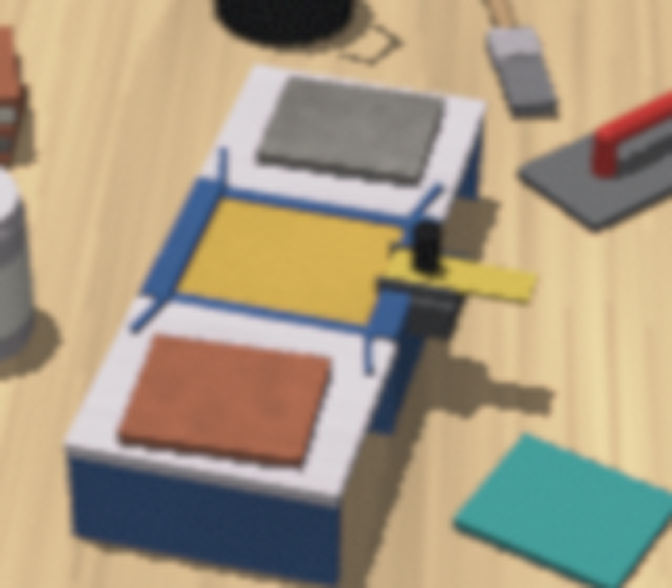

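The enlarged crops confirm both tiles. Grey is on the -y deck and terracotta on the +y deck. The knob and bar are on the robot's side, at top-view pixel (330,262). Next I'll measure them.

```bash
cat > meas.py <<'E'
from h import *
def seg(f,name):
    hsv=cv2.cvtColor(f,cv2.COLOR_BGR2HSV).astype(int); H,S,V=hsv[...,0],hsv[...,1],hsv[...,2]
    if name=="white": m=(S<35)&(V>140)
    if name=="grey": m=(S<60)&(V<140)&(V>75)
    if name=="terra": m=((H<15))&(S>120)&(V>90)
    if name=="yellow": m=(H>20)&(H<32)&(S>180)
    if name=="dark": m=(V<60)
    return m.astype(np.uint8)*255
E
python3 - <<'E'
from meas import *
roi=dict(top=(170,310,250,420),side=(180,300,250,372))
for n in ("top","side"):
    f=cv2.imread(f"pics/{n}0.png"); a,b,c,d=roi[n]
    g=cv2.resize(f[a:b,c:d],None,fx=8,fy=8,interpolation=cv2.INTER_CUBIC)
    def px(p): return (np.asarray(p,float)+.5)/8-.5+np.array([c,a])
    vis=g.copy()
    for k,z in (("white",.085),("grey",.097),("terra",.097),("yellow",.0835)):
        m=seg(g,k); m=cv2.morphologyEx(m,cv2.MORPH_OPEN,np.ones((9,9)))
        cs,_=cv2.findContours(m,cv2.RETR_EXTERNAL,cv2.CHAIN_APPROX_NONE)
        cs=sorted(cs,key=cv2.contourArea)[::-1][:2 if k=="white" else 1]
        for q in cs:
            cv2.drawContours(vis,[q],-1,(255,0,255),2)
            P=ray(n,px(q[:,0,:]),z)
            r=cv2.minAreaRect((P[:,:2]*1000).astype(np.float32))
            print(n,k,np.round(r[0],1),np.round(r[1],1),round(r[2],2))
    cv2.imwrite(f"pics/seg_{n}.png",cv2.resize(vis,None,fx=.55,fy=.55,interpolation=cv2.INTER_AREA))
E
```

```text
top white [578.1  55.1] [151.9 179.9] 78.58
top white [ 520.  -227.8] [151.9 181.2] 78.57
top grey [ 514.4 -229. ] [104.9 125.4] 80.17
top terra [579.9  70.4] [ 94.1 114.4] 82.45
top yellow [497.5 -75.8] [106.9 237. ] 78.57
side white [573.9  52.9] [159.9 182. ] 78.68
side white [ 515.9 -228.2] [152.  182.8] 78.54
side grey [ 511.1 -221.7] [110.2 120.3] 79.84
side terra [577.2  74.5] [ 99.5 114.9] 82.14
```

Call:
play_rows --rows '[{"ry": 7, "jaw": 0.6}, {"ry": 7}, {"ry": 7}, {"ry": 7}, {"ry": 7}]'

```text
invalid input
```

Call:
play_rows --rows '[{"tx": 0, "ty": 0, "tz": 0, "rx": 0, "ry": 7, "rz": 0, "jaw": 0.6}, {"tx": 0, "ty": 0, "tz": 0, "rx": 0, "ry": 7, "rz": 0, "jaw": 0.6}, {"tx": 0, "ty": 0, "tz": 0, "rx": 0, "ry": 7, "rz": 0, "jaw": 0.6}, {"tx": 0, "ty": 0, "tz": 0, "rx": 0, "ry": 7, "rz": 0, "jaw": 0.6}, {"tx": 0, "ty": 0, "tz": 0, "rx": 0, "ry": 7, "rz": 0, "jaw": 0.6}]'

```text
t: 0.57
eef_pos: [0.2233, 0.6101, 0.2384]
tool_rot: [-1.519, -0.472, 0.473]
ft_force: [-0.1, 0.3, -0.0]
gripper_width: 0.641
```

Call:
play_rows --rows '[{"tx": 0, "ty": 0, "tz": 0, "rx": 0, "ry": 7, "rz": 0, "jaw": 0.6}, {"tx": 0, "ty": 0, "tz": 0, "rx": 0, "ry": 7, "rz": 0, "jaw": 0.6}, {"tx": 0, "ty": 0, "tz": 0, "rx": 0, "ry": 7, "rz": 0, "jaw": 0.6}, {"tx": 0, "ty": 0, "tz": 0, "rx": 0, "ry": 7, "rz": 0, "jaw": 0.6}, {"tx": 0, "ty": 0, "tz": 0, "rx": 0, "ry": 7, "rz": 0, "jaw": 0.6}]'

```text
t: 0.98
eef_pos: [0.2232, 0.6102, 0.2384]
tool_rot: [-1.571, 0.006, -0.006]
ft_force: [-1.0, 0.9, 0.5]
gripper_width: 0.598
```

Call:
play_rows --rows '[{"tx": 0, "ty": 0, "tz": 0, "rx": 0, "ry": 7, "rz": 0, "jaw": 0.6}, {"tx": 0, "ty": 0, "tz": 0, "rx": 0, "ry": 4.3, "rz": 0, "jaw": 0.6}, {"tx": 40, "ty": 0, "tz": 0, "rx": 0, "ry": 0, "rz": 0, "jaw": 0.6}, {"tx": 40, "ty": 0, "tz": 0, "rx": 0, "ry": 0, "rz": 0, "jaw": 0.6}, {"tx": 40, "ty": 0, "tz": 0, "rx": 0, "ry": 0, "rz": 0, "jaw": 0.6}]'

```text
t: 1.4
eef_pos: [0.3414, 0.5866, 0.2385]
tool_rot: [-1.566, 0.155, -0.154]
ft_force: [0.6, 0.8, -0.4]
gripper_width: 0.598
```

Call:
play_rows --rows '[{"tx": 40, "ty": 0, "tz": 0, "rx": 0, "ry": 0, "rz": 0, "jaw": 0.6}, {"tx": 40, "ty": 0, "tz": 0, "rx": 0, "ry": 0, "rz": 0, "jaw": 0.6}, {"tx": 40, "ty": 0, "tz": 0, "rx": 0, "ry": 0, "rz": 0, "jaw": 0.6}, {"tx": 20, "ty": 0, "tz": -35, "rx": 0, "ry": 0, "rz": 0, "jaw": 0.6}, {"tx": 20, "ty": 0, "tz": -35, "rx": 0, "ry": 0, "rz": 0, "jaw": 0.6}]'

```text
t: 1.82
eef_pos: [0.4857, 0.4854, 0.2369]
tool_rot: [-1.567, 0.156, -0.156]
ft_force: [1.0, 0.2, 0.8]
gripper_width: 0.6
```

Call:
play_rows --rows '[{"tx": 10, "ty": 0, "tz": -40, "rx": 0, "ry": 0, "rz": 0, "jaw": 0.6}, {"tx": 10, "ty": 0, "tz": -40, "rx": 0, "ry": 0, "rz": 0, "jaw": 0.6}, {"tx": 10, "ty": 0, "tz": -40, "rx": 0, "ry": 0, "rz": 0, "jaw": 0.6}, {"tx": 10, "ty": 0, "tz": -40, "rx": 0, "ry": 0, "rz": 0, "jaw": 0.6}, {"tx": 10, "ty": 0, "tz": -40, "rx": 0, "ry": 0, "rz": 0, "jaw": 0.6}]'

```text
t: 2.23
eef_pos: [0.4931, 0.2785, 0.2385]
tool_rot: [-1.565, 0.156, -0.156]
ft_force: [1.0, -0.9, 0.0]
gripper_width: 0.597
```

Call:
play_rows --rows '[{"tx": 10, "ty": 0, "tz": -40, "rx": 0, "ry": 0, "rz": 0, "jaw": 0.6}, {"tx": 10, "ty": 0, "tz": -40, "rx": 0, "ry": 0, "rz": 0, "jaw": 0.6}, {"tx": 10, "ty": 0, "tz": -40, "rx": 0, "ry": 0, "rz": 0, "jaw": 0.6}, {"tx": 10, "ty": 0, "tz": -40, "rx": 0, "ry": 0, "rz": 0, "jaw": 0.6}, {"tx": 10, "ty": 0, "tz": -40, "rx": 0, "ry": 0, "rz": 0, "jaw": 0.6}]'

```text
t: 2.65
eef_pos: [0.5025, 0.0727, 0.2388]
tool_rot: [-1.565, 0.156, -0.156]
ft_force: [1.0, -0.2, 0.1]
gripper_width: 0.599
```

Call:
play_rows --rows '[{"tx": 10, "ty": 0, "tz": -40, "rx": 0, "ry": 0, "rz": 0, "jaw": 0.6}, {"tx": 10, "ty": 0, "tz": -40, "rx": 0, "ry": 0, "rz": 0, "jaw": 0.6}, {"tx": 10, "ty": 0, "tz": -40, "rx": 0, "ry": 0, "rz": 0, "jaw": 0.6}, {"tx": 10, "ty": 0, "tz": -40, "rx": 0, "ry": 0, "rz": 0, "jaw": 0.6}, {"tx": 10, "ty": 0, "tz": -40, "rx": 0, "ry": 0, "rz": 0, "jaw": 0.6}]'

```text
t: 3.07
eef_pos: [0.5121, -0.1331, 0.2387]
tool_rot: [-1.565, 0.156, -0.156]
ft_force: [0.9, -0.1, 0.5]
gripper_width: 0.604
```

Call:
play_rows --rows '[{"tx": 10, "ty": 0, "tz": -40, "rx": 0, "ry": 0, "rz": 0, "jaw": 0.6}, {"tx": 10, "ty": 0, "tz": -40, "rx": 0, "ry": 0, "rz": 0, "jaw": 0.6}, {"tx": 0, "ty": 0, "tz": -30, "rx": 0, "ry": 0, "rz": 0, "jaw": 0.6}, {"tx": 0, "ty": 0, "tz": -30, "rx": 0, "ry": 0, "rz": 0, "jaw": 0.6}, {"tx": 0, "ty": 0, "tz": 0, "rx": 0, "ry": 0, "rz": 0, "jaw": 0.6}]'

```text
t: 3.48
eef_pos: [0.5015, -0.2798, 0.2391]
tool_rot: [-1.569, 0.163, -0.163]
ft_force: [0.0, -0.2, 0.7]
gripper_width: 0.6
```

```bash
python3 - <<'E'
from h import *
s=ctrl.sense(); print(s["eef_pos"],R.from_rotvec(s["tool_rot"]).as_matrix().round(3), s["joints"].round(2))
f=optics.grab_frame("wrist"); cv2.imwrite("pics/w1.png",f); np.save("w1.npy",np.r_[s["eef_pos"],s["tool_rot"]])
E
```

```text
[ 0.5015404  -0.27977048  0.23906313] [[ 0.979 -0.001  0.206]
 [-0.206 -0.004  0.979]
 [ 0.    -1.    -0.004]] [ 0.01  0.45  0.56  1.77 -0.27  1.    0.47]
```

View pics/w1.png

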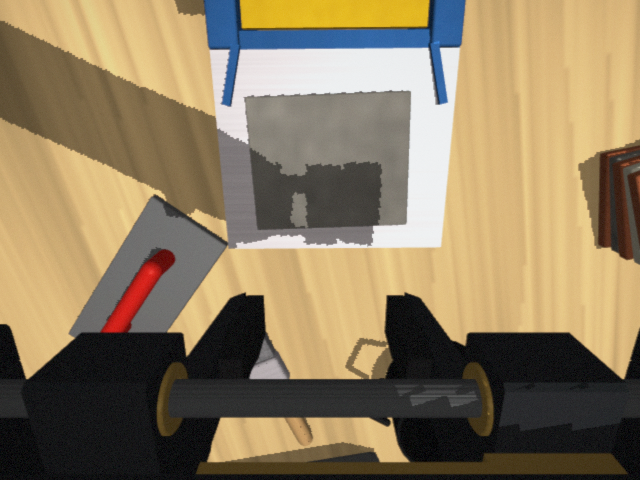

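The wrist view shows the grey tile with corners at about (246,97), (411,91), (407,224) and (258,230). The deck's rear corners are at (229,248) and (441,247), and the blue strip at the well begins at row 48.

```bash
python3 - <<'E'
from h import *
q=np.load("w1.npy"); s=dict(eef_pos=q[:3],tool_rot=q[3:])
dk=ray("wrist",[(229,248),(441,247),(210,47),(461,47)],.085,s)[:,:2]*1000
tl=ray("wrist",[(246,97),(411,91),(407,224),(258,230)],.097,s)[:,:2]*1000
ch=ray("wrist",[(238,28),(433,28)],.085,s)[:,:2]*1000
print("deck",dk.round(1).tolist()); e=dk[1]-dk[0]; print(np.linalg.norm(e),np.degrees(np.arctan2(e[1],e[0])))
e=dk[3]-dk[2]; print(np.linalg.norm(e),np.degrees(np.arctan2(e[1],e[0])))
th=np.radians(-11.45); X=np.array([np.cos(th),np.sin(th)]);Y=np.array([-X[1],X[0]])
print("centre from rear edge",((dk[0]+dk[1])/2+219*Y).round(1))
for c in (np.array([549,-86.4]),(dk[0]+dk[1])/2+219*Y):
    print("tile xl,yl",[(round(float((p-c)@X),1),round(float((p-c)@Y),1)) for p in tl])
    print("tcp",(q[:2]*1000-c)@X,(q[:2]*1000-c)@Y)
    print("deckin",[(round(float((p-c)@X),1),round(float((p-c)@Y),1)) for p in np.r_[dk,ch]])
E
```

```text
deck [[416.7, -286.2], [592.7, -322.3], [447.1, -136.1], [623.5, -173.3]]
179.67918215337832 -11.594373312851326
180.26849366858832 -11.89925645462987
centre from rear edge [548.2 -89.6]
tile xl,yl [(-64.3, -103.2), (53.7, -100.1), (56.9, -198.7), (-62.1, -202.8)]
tcp -8.128572108835995 -198.9434113229174
deckin [(-90.0, -222.1), (89.7, -222.6), (-90.0, -68.9), (90.2, -70.4), (-68.9, -57.0), (69.1, -58.1)]
tile xl,yl [(-64.2, -99.9), (53.8, -96.8), (57.1, -195.3), (-61.9, -199.4)]
tcp -7.970819707559325 -195.6080788154797
deckin [(-89.8, -218.8), (89.8, -219.2), (-89.9, -65.6), (90.4, -67.0), (-68.8, -53.7), (69.3, -54.8)]
```

Call:
play_rows --rows '[{"tx": 4, "ty": 0, "tz": -20, "rx": 0, "ry": -0.3, "rz": 0, "jaw": 0.6}, {"tx": 0, "ty": 35, "tz": 0, "rx": 0, "ry": 0, "rz": 0, "jaw": 0.6}, {"tx": 0, "ty": 35, "tz": 0, "rx": 0, "ry": 0, "rz": 0, "jaw": 0.6}, {"tx": 0, "ty": 30, "tz": 0, "rx": 0, "ry": 0, "rz": 0, "jaw": 0.6}, {"tx": 0, "ty": 0, "tz": 0, "rx": 0, "ry": 0, "rz": 0, "jaw": 0.6}]'

```text
t: 3.95
eef_pos: [0.5016, -0.2889, 0.1333]
tool_rot: [-1.561, 0.158, -0.143]
ft_force: [-0.0, 0.4, -0.2]
gripper_width: 0.599
```

```bash
cat > st.py <<'E'
from h import *
c=np.array([548.5,-88.]); th=np.radians(-11.55); X=np.array([np.cos(th),np.sin(th)]);Y=np.array([-X[1],X[0]])
def lf(p): p=np.asarray(p)[:2]*1000-c; return round(float(p@X),1),round(float(p@Y),1)
def show():
    s=ctrl.sense(); M=R.from_rotvec(s["tool_rot"]).as_matrix()
    print("t",round(s["t"],2),"tcp lift",lf(s["eef_pos"]),"z",(s["eef_pos"][2]*1000).round(1),"yaw",np.degrees(np.arctan2(M[1,0],M[0,0])).round(2),"down",M[:,1].round(4),"F",s["ft_force"].round(1)); return s
E
python3 - <<'E'
from st import *
s=show()
f=optics.grab_frame("wrist"); cv2.imwrite("pics/w2.png",f)
E
```

```text
t 3.95 tcp lift (-5.7, -206.3) z 133.3 yaw -10.98 down [-0.0087  0.0053 -0.9999] F [-0.   0.4 -0.2]
```

View pics/w2.png

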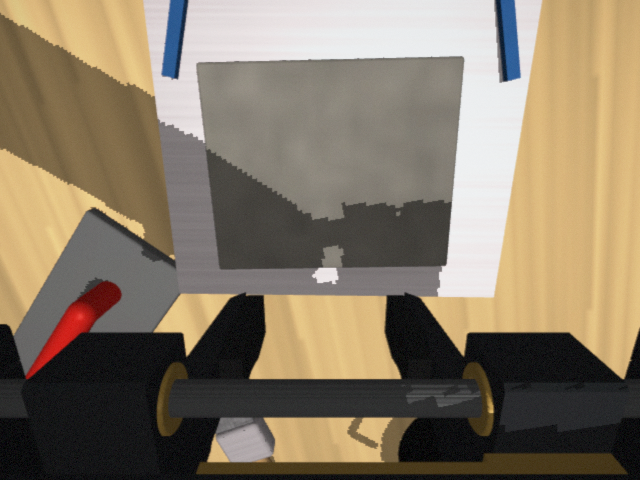

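Call:
play_rows --rows '[{"tx": 2, "ty": 0, "tz": -11, "rx": 0, "ry": 0.5, "rz": 0, "jaw": 0.6}, {"tx": 0, "ty": 10, "tz": 0, "rx": 0, "ry": 0, "rz": 0, "jaw": 0.6}, {"tx": 0, "ty": 0, "tz": 0, "rx": 0, "ry": 0, "rz": 0, "jaw": 0.6}]'

```text
t: 4.25
eef_pos: [0.5046, -0.3052, 0.1293]
tool_rot: [-1.566, 0.159, -0.161]
ft_force: [-1.0, 0.7, -0.8]
gripper_width: 0.598
```

```bash
python3 -c "
from st import *
show()"
```

```text
t 4.25 tcp lift (0.5, -221.6) z 129.3 yaw -11.66 down [ 0.0015 -0.0012 -1.    ] F [-1.   0.7 -0.8]
```

Call:
play_rows --rows '[{"tx": -2, "ty": 15, "tz": 0, "rx": 0, "ry": 0, "rz": 0, "jaw": 0.6}, {"tx": -2, "ty": 15, "tz": 0, "rx": 0, "ry": 0, "rz": 0, "jaw": 0.6}, {"tx": 0, "ty": 5, "tz": 0, "rx": 0, "ry": 0, "rz": 0, "jaw": 0.6}, {"tx": 0, "ty": 0, "tz": 0, "rx": 0, "ry": 0, "rz": 0, "jaw": 0.6}]'

```text
t: 4.58
eef_pos: [0.5, -0.303, 0.0934]
tool_rot: [-1.564, 0.16, -0.158]
ft_force: [0.1, 0.8, 0.1]
gripper_width: 0.6
```

```bash
python3 -c "
from st import *
show()"
```

```text
t 4.58 tcp lift (-4.5, -220.3) z 93.4 yaw -11.6 down [-1.e-03  7.e-04 -1.e+00] F [0.1 0.8 0.1]
```

Call:
play_rows --rows '[{"tx": 0, "ty": 4, "tz": 0, "rx": 0, "ry": 0, "rz": 0, "jaw": 0.6}, {"tx": 0, "ty": 0, "tz": 2, "rx": 0, "ry": 0, "rz": 0, "jaw": 0.6}, {"tx": 0, "ty": 0, "tz": 2, "rx": 0, "ry": 0, "rz": 0, "jaw": 0.6}, {"tx": 0, "ty": 0, "tz": 2, "rx": 0, "ry": 0, "rz": 0, "jaw": 0.6}, {"tx": 0, "ty": 0, "tz": 2, "rx": 0, "ry": 0, "rz": 0, "jaw": 0.6}]'

```text
t: 5.0
eef_pos: [0.5024, -0.2952, 0.0902]
tool_rot: [-1.565, 0.158, -0.159]
ft_force: [-0.1, -0.1, -0.6]
gripper_width: 0.599
```

Call:
play_rows --rows '[{"tx": 0, "ty": 0, "tz": 2, "rx": 0, "ry": 0, "rz": 0, "jaw": 0.6}, {"tx": 0, "ty": 0, "tz": 2, "rx": 0, "ry": 0, "rz": 0, "jaw": 0.6}, {"tx": 0, "ty": 0, "tz": 2, "rx": 0, "ry": 0, "rz": 0, "jaw": 0.6}, {"tx": 0, "ty": 0, "tz": 2, "rx": 0, "ry": 0, "rz": 0, "jaw": 0.6}, {"tx": 0, "ty": 0, "tz": 2, "rx": 0, "ry": 0, "rz": 0, "jaw": 0.6}]'

```text
t: 5.42
eef_pos: [0.504, -0.2857, 0.0898]
tool_rot: [-1.565, 0.159, -0.159]
ft_force: [-0.2, -0.8, 1.2]
gripper_width: 0.597
```

```bash
python3 - <<'E'
from st import *
s=show()
f=optics.grab_frame("wrist"); cv2.imwrite("pics/w3.png",f)
E
```

```text
t 5.42 tcp lift (-4.0, -202.6) z 89.8 yaw -11.61 down [ 3.e-04 -4.e-04 -1.e+00] F [-0.2 -0.8  1.2]
```

View pics/w3.png

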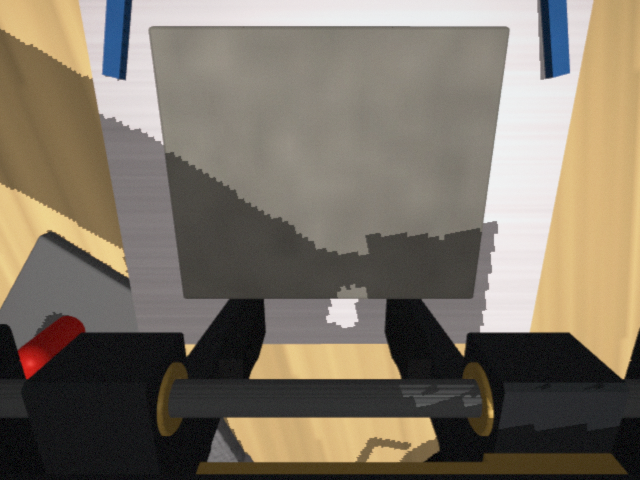

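```bash
python3 - <<'E'
from st import *
s=ctrl.sense()
p=ray("wrist",[(184,298),(474,297),(150,27),(509,27)],.097,s)
print([lf(a) for a in p])
E
```

```text
[(-62.0, -190.4), (56.8, -190.0), (-61.5, -92.0), (56.1, -92.1)]
```

Call:
play_rows --rows '[{"tx": 0, "ty": 0, "tz": 3, "rx": 0, "ry": 0, "rz": 0, "jaw": 0.6}, {"tx": 0, "ty": 0, "tz": 3, "rx": 0, "ry": 0, "rz": 0, "jaw": 0.6}, {"tx": 0, "ty": 0, "tz": 3, "rx": 0, "ry": 0, "rz": 0, "jaw": 0.6}, {"tx": 0, "ty": 0, "tz": 3, "rx": 0, "ry": 0, "rz": 0, "jaw": 0.6}, {"tx": 0, "ty": 0, "tz": 3, "rx": 0, "ry": 0, "rz": 0, "jaw": 0.6}]'

```text
t: 5.88
eef_pos: [0.5071, -0.2706, 0.0897]
tool_rot: [-1.565, 0.159, -0.159]
ft_force: [-1.0, -0.6, 0.7]
gripper_width: 0.598
```

Call:
play_rows --rows '[{"tx": 0, "ty": 0, "tz": 4, "rx": 0, "ry": 0, "rz": 0, "jaw": 0.6}, {"tx": 0, "ty": 0, "tz": 4, "rx": 0, "ry": 0, "rz": 0, "jaw": 0.6}, {"tx": 0, "ty": 0, "tz": 4, "rx": 0, "ry": 0, "rz": 0, "jaw": 0.6}, {"tx": 0, "ty": 0, "tz": 4, "rx": 0, "ry": 0, "rz": 0, "jaw": 0.6}, {"tx": 0, "ty": 0, "tz": 4, "rx": 0, "ry": 0, "rz": 0, "jaw": 0.6}]'

```text
t: 6.3
eef_pos: [0.5111, -0.2509, 0.0897]
tool_rot: [-1.565, 0.159, -0.159]
ft_force: [-0.8, -1.8, 0.7]
gripper_width: 0.601
```

Call:
play_rows --rows '[{"tx": 0, "ty": 0, "tz": 4, "rx": 0, "ry": 0, "rz": 0, "jaw": 0.6}, {"tx": 0, "ty": 0, "tz": 4, "rx": 0, "ry": 0, "rz": 0, "jaw": 0.6}, {"tx": 0, "ty": 0, "tz": 4, "rx": 0, "ry": 0, "rz": 0, "jaw": 0.6}, {"tx": 0, "ty": 0, "tz": 4, "rx": 0, "ry": 0, "rz": 0, "jaw": 0.6}, {"tx": 0, "ty": 0, "tz": 4, "rx": 0, "ry": 0, "rz": 0, "jaw": 0.6}]'

```text
t: 6.72
eef_pos: [0.5151, -0.2314, 0.0897]
tool_rot: [-1.565, 0.159, -0.159]
ft_force: [-0.4, -1.3, 1.9]
gripper_width: 0.6
```

Call:
play_rows --rows '[{"tx": 0, "ty": 0, "tz": 4, "rx": 0, "ry": 0, "rz": 0, "jaw": 0.6}, {"tx": 0, "ty": 0, "tz": 4, "rx": 0, "ry": 0, "rz": 0, "jaw": 0.6}, {"tx": 0, "ty": 0, "tz": 4, "rx": 0, "ry": 0, "rz": 0, "jaw": 0.6}, {"tx": 0, "ty": 0, "tz": 4, "rx": 0, "ry": 0, "rz": 0, "jaw": 0.6}, {"tx": 0, "ty": 0, "tz": 4, "rx": 0, "ry": 0, "rz": 0, "jaw": 0.6}]'

```text
t: 7.13
eef_pos: [0.5191, -0.2118, 0.0898]
tool_rot: [-1.565, 0.159, -0.159]
ft_force: [0.2, -1.4, 0.9]
gripper_width: 0.6
```

```bash
python3 - <<'E'
from st import *
s=show()
f=optics.grab_frame("wrist"); cv2.imwrite("pics/w4.png",f)
E
```

```text
t 7.13 tcp lift (-4.0, -127.2) z 89.8 yaw -11.6 down [ 0.  0. -1.] F [ 0.2 -1.4  0.9]
```

View pics/w4.png

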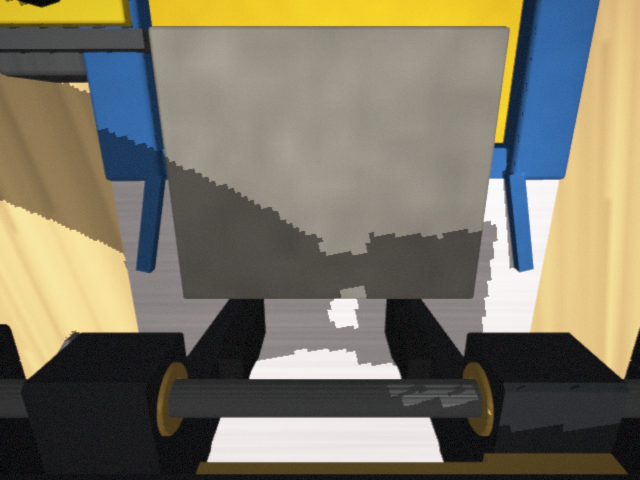

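Call:
play_rows --rows '[{"tx": 0.5, "ty": 0, "tz": 4, "rx": 0, "ry": 0, "rz": 0, "jaw": 0.6}, {"tx": 0.5, "ty": 0, "tz": 4, "rx": 0, "ry": 0, "rz": 0, "jaw": 0.6}, {"tx": 0, "ty": 0, "tz": 4, "rx": 0, "ry": 0, "rz": 0, "jaw": 0.6}, {"tx": 0, "ty": 0, "tz": 4, "rx": 0, "ry": 0, "rz": 0, "jaw": 0.6}, {"tx": 0, "ty": 0, "tz": 4, "rx": 0, "ry": 0, "rz": 0, "jaw": 0.6}]'

```text
t: 7.6
eef_pos: [0.5242, -0.1925, 0.0898]
tool_rot: [-1.565, 0.159, -0.159]
ft_force: [0.0, -1.0, 1.1]
gripper_width: 0.601
```

Call:
play_rows --rows '[{"tx": 0, "ty": 0, "tz": 4, "rx": 0, "ry": 0, "rz": 0, "jaw": 0.6}, {"tx": 0, "ty": 0, "tz": 4, "rx": 0, "ry": 0, "rz": 0, "jaw": 0.6}, {"tx": 0, "ty": 0, "tz": 4, "rx": 0, "ry": 0, "rz": 0, "jaw": 0.6}, {"tx": 0, "ty": 0, "tz": 4, "rx": 0, "ry": 0, "rz": 0, "jaw": 0.6}, {"tx": 0, "ty": 0, "tz": 4, "rx": 0, "ry": 0, "rz": 0, "jaw": 0.6}]'

```text
t: 8.02
eef_pos: [0.5281, -0.1727, 0.0897]
tool_rot: [-1.565, 0.159, -0.159]
ft_force: [-0.2, -1.9, 0.1]
gripper_width: 0.598
```

Call:
play_rows --rows '[{"tx": 0, "ty": 0, "tz": 3, "rx": 0, "ry": 0, "rz": 0, "jaw": 0.6}, {"tx": 0, "ty": 0, "tz": 3, "rx": 0, "ry": 0, "rz": 0, "jaw": 0.6}, {"tx": 0, "ty": 0, "tz": 3, "rx": 0, "ry": 0, "rz": 0, "jaw": 0.6}, {"tx": 0, "ty": 0, "tz": 3, "rx": 0, "ry": 0, "rz": 0, "jaw": 0.6}]'

```text
t: 8.35
eef_pos: [0.5304, -0.1612, 0.0897]
tool_rot: [-1.565, 0.159, -0.159]
ft_force: [-0.6, -1.1, 0.0]
gripper_width: 0.603
```

```bash
python3 - <<'E'
from st import *
s=show()
f=optics.grab_frame("wrist"); cv2.imwrite("pics/w5.png",f)
E
```

```text
t 8.35 tcp lift (-3.0, -75.3) z 89.7 yaw -11.6 down [-2.e-04  0.e+00 -1.e+00] F [-0.6 -1.1  0. ]
```

View pics/w5.png

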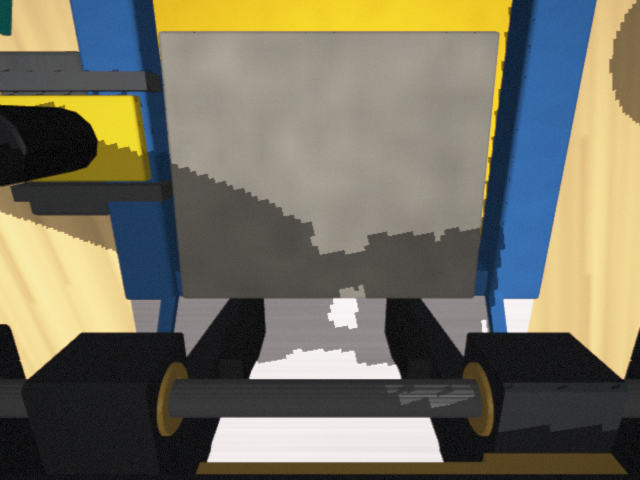

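Call:
play_rows --rows '[{"tx": 0, "ty": 0, "tz": 2, "rx": 0, "ry": 0, "rz": 0, "jaw": 0.6}, {"tx": 0, "ty": 0, "tz": 2, "rx": 0, "ry": 0, "rz": 0, "jaw": 0.6}, {"tx": 0, "ty": 0, "tz": 2, "rx": 0, "ry": 0, "rz": 0, "jaw": 0.6}, {"tx": 0, "ty": 0, "tz": 2, "rx": 0, "ry": 0, "rz": 0, "jaw": 0.6}]'

```text
t: 8.73
eef_pos: [0.5321, -0.1536, 0.0897]
tool_rot: [-1.565, 0.159, -0.159]
ft_force: [0.7, -0.9, -0.0]
gripper_width: 0.602
```

Call:
play_rows --rows '[{"tx": 0, "ty": 0, "tz": 1, "rx": 0, "ry": 0, "rz": 0, "jaw": 0.6}, {"tx": 0, "ty": 0, "tz": 1, "rx": 0, "ry": 0, "rz": 0, "jaw": 0.6}, {"tx": 0, "ty": 0, "tz": 0, "rx": 0, "ry": 0, "rz": 0, "jaw": 0.6}]'

```text
t: 8.98
eef_pos: [0.5326, -0.1512, 0.0897]
tool_rot: [-1.565, 0.159, -0.159]
ft_force: [-0.2, -0.1, -0.2]
gripper_width: 0.601
```

```bash
python3 - <<'E'
from st import *
s=show()
f=optics.grab_frame("wrist"); cv2.imwrite("pics/w6.png",f)
E
```

```text
t 8.98 tcp lift (-2.9, -65.1) z 89.7 yaw -11.57 down [ 1.e-04  3.e-04 -1.e+00] F [-0.2 -0.1 -0.2]
```

View pics/w6.png

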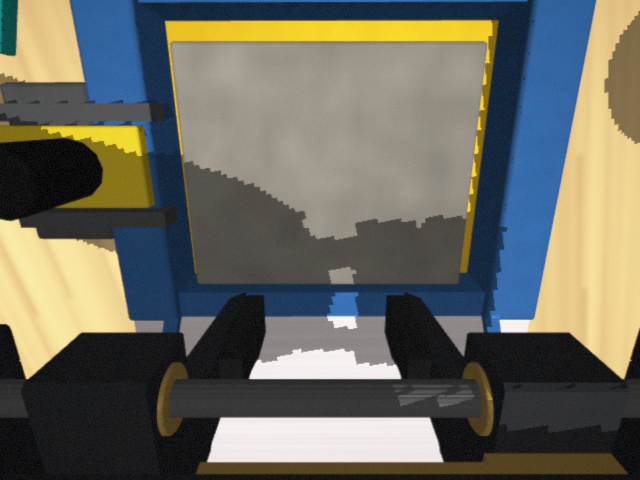

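The grey tile has dropped flat in the well. Its corners in the wrist view are about (172,42), (486,42), (460,284) and (197,284), and there's a yellow margin at the far edge. Next is the terracotta side.

Call:
play_rows --rows '[{"tx": 0, "ty": -20, "tz": -4, "rx": 0, "ry": 0, "rz": 0, "jaw": 0.6}, {"tx": 0, "ty": -35, "tz": 0, "rx": 0, "ry": 0, "rz": 0, "jaw": 0.6}, {"tx": 0, "ty": -35, "tz": 0, "rx": 0, "ry": 0, "rz": 0, "jaw": 0.6}, {"tx": 0, "ty": -10, "tz": 36, "rx": 0, "ry": 0, "rz": 0, "jaw": 0.6}, {"tx": 0, "ty": 0, "tz": 38, "rx": 0, "ry": 0, "rz": 0, "jaw": 0.6}]'

```text
t: 9.45
eef_pos: [0.5485, -0.0857, 0.1935]
tool_rot: [-1.565, 0.159, -0.169]
ft_force: [0.9, 0.6, -0.4]
gripper_width: 0.601
```

Call:
play_rows --rows '[{"tx": 0, "ty": 0, "tz": 38, "rx": 0, "ry": 0, "rz": 0, "jaw": 0.6}, {"tx": 0, "ty": 0, "tz": 38, "rx": 0, "ry": 0, "rz": 0, "jaw": 0.6}, {"tx": 0, "ty": 0, "tz": 0, "rx": 0, "ry": 0, "rz": 0, "jaw": 0.6}, {"tx": 0, "ty": 0, "tz": 0, "rx": 0, "ry": 0, "rz": 0, "jaw": 0.6}]'

```text
t: 9.78
eef_pos: [0.5621, -0.0057, 0.1895]
tool_rot: [-1.564, 0.155, -0.155]
ft_force: [0.6, -0.8, -0.1]
gripper_width: 0.601
```

```bash
python3 - <<'E'
from st import *
s=show()
f=optics.grab_frame("wrist"); cv2.imwrite("pics/w7.png",f); np.save("w7.npy",np.r_[s["eef_pos"],s["tool_rot"]])
f=optics.grab_frame("top"); cv2.imwrite("pics/t7.png",cv2.resize(f[170:310,240:430],None,fx=4,fy=4,interpolation=cv2.INTER_CUBIC))
E
```

```text
t 9.78 tcp lift (-3.2, 83.3) z 189.5 yaw -11.3 down [-1.e-04  8.e-04 -1.e+00] F [ 0.6 -0.8 -0.1]
```

View pics/w7.png

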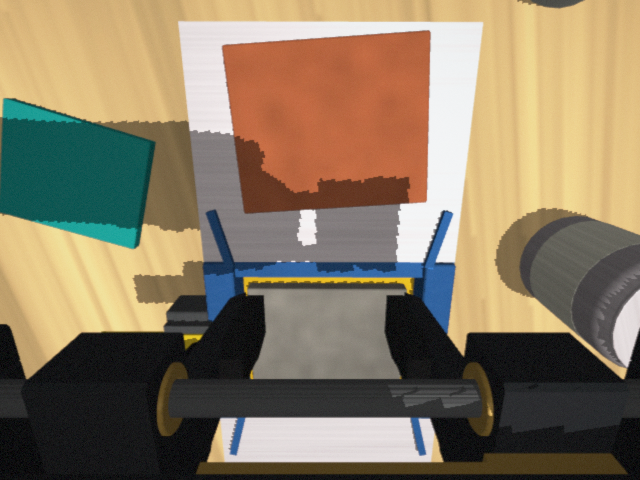

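View pics/t7.png

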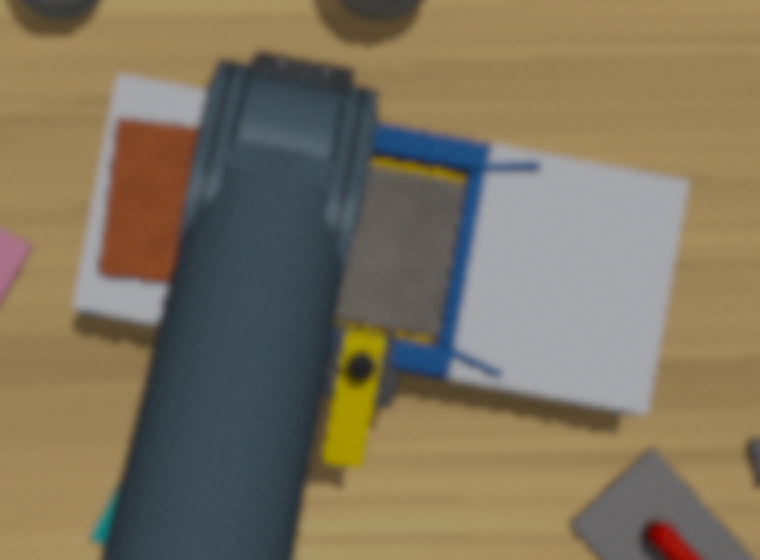

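The wrist view shows the terracotta tile with corners at about (223,45), (430,31), (427,203) and (245,213). The deck's far corners are at (180,22) and (482,23), and the grey tile sits in the well.

```bash
python3 - <<'E'
from st import *
q=np.load("w7.npy"); s=dict(eef_pos=q[:3],tool_rot=q[3:])
print("deck",[lf(p) for p in ray("wrist",[(180,22),(482,23)],.085,s)])
print("tile",[lf(p) for p in ray("wrist",[(223,45),(430,31),(427,203),(245,213)],.097,s)])
E
```

```text
deck [(-89.7, 218.4), (88.5, 218.7)]
tile [(-62.3, 204.3), (55.3, 212.0), (62.5, 113.0), (-55.9, 105.8)]
```

Call:
play_rows --rows '[{"tx": 1, "ty": 0, "tz": 37, "rx": 0, "ry": 0.2, "rz": 0, "jaw": 0.6}, {"tx": 1, "ty": 0, "tz": 37, "rx": 0, "ry": 0, "rz": 0, "jaw": 0.6}, {"tx": 1, "ty": 0, "tz": 37, "rx": 0, "ry": 0, "rz": 0, "jaw": 0.6}, {"tx": 0, "ty": 0, "tz": 39, "rx": 0, "ry": 0, "rz": 0, "jaw": 0.6}, {"tx": 0, "ty": 0, "tz": 0, "rx": 0, "ry": 0, "rz": 0, "jaw": 0.6}]'

```text
t: 10.3
eef_pos: [0.596, 0.1457, 0.1893]
tool_rot: [-1.561, 0.155, -0.156]
ft_force: [-0.3, 0.3, -1.0]
gripper_width: 0.597
```

Call:
play_rows --rows '[{"tx": 0, "ty": 0, "tz": 0, "rx": 0, "ry": 0, "rz": 0, "jaw": 0.6}, {"tx": 0, "ty": 0, "tz": 0, "rx": 0, "ry": 0, "rz": 0, "jaw": 0.6}]'

```text
t: 10.47
eef_pos: [0.5954, 0.135, 0.1897]
tool_rot: [-1.566, 0.164, -0.164]
ft_force: [-0.3, -1.0, -0.2]
gripper_width: 0.601
```

```bash
python3 - <<'E'
from st import *
s=show()
E
```

```text
t 10.47 tcp lift (1.3, 227.9) z 189.7 yaw -11.95 down [-1.0e-04 -1.5e-03 -1.0e+00] F [-0.3 -1.  -0.2]
```

Call:
play_rows --rows '[{"tx": 0, "ty": 25, "tz": 5, "rx": 0, "ry": -0.2, "rz": 0, "jaw": 0.6}, {"tx": 0, "ty": 25, "tz": 0, "rx": 0, "ry": 0, "rz": 0, "jaw": 0.6}, {"tx": 0, "ty": 20, "tz": 0, "rx": 0, "ry": 0, "rz": 0, "jaw": 0.6}, {"tx": 0, "ty": 0, "tz": 0, "rx": 0, "ry": 0, "rz": 0, "jaw": 0.6}, {"tx": 0, "ty": 0, "tz": 0, "rx": 0, "ry": 0, "rz": 0, "jaw": 0.6}]'

```text
t: 10.88
eef_pos: [0.5959, 0.1396, 0.1195]
tool_rot: [-1.567, 0.163, -0.161]
ft_force: [0.9, -0.6, 0.2]
gripper_width: 0.597
```

```bash
python3 - <<'E'
from st import *
s=show()
f=optics.grab_frame("side"); cv2.imwrite("pics/s8.png",cv2.resize(f[150:330,220:420],None,fx=3.3,fy=3.3,interpolation=cv2.INTER_CUBIC))
E
```

```text
t 10.88 tcp lift (0.8, 232.5) z 119.5 yaw -11.8 down [-0.0016 -0.0017 -1.    ] F [ 0.9 -0.6  0.2]
```

View pics/s8.png

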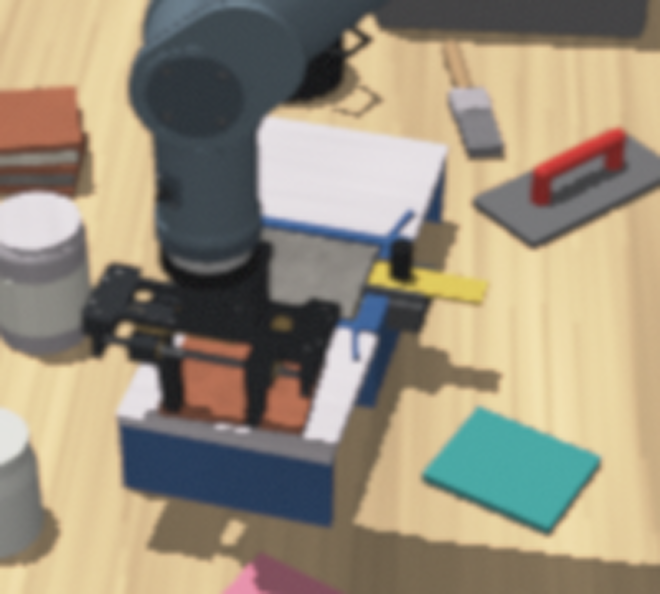

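The side view shows the fingers behind the terracotta tile at about (205,400), well clear of the jar and the can.

Call:
play_rows --rows '[{"tx": 0, "ty": 15, "tz": 0, "rx": 0, "ry": 0, "rz": 0, "jaw": 0.6}, {"tx": 0, "ty": 15, "tz": 0, "rx": 0, "ry": -0.2, "rz": 0, "jaw": 0.6}, {"tx": 0, "ty": 0, "tz": 0, "rx": 0, "ry": 0, "rz": 0, "jaw": 0.6}, {"tx": 0, "ty": 0, "tz": 0, "rx": 0, "ry": 0, "rz": 0, "jaw": 0.6}]'

```text
t: 11.27
eef_pos: [0.5969, 0.1418, 0.0909]
tool_rot: [-1.565, 0.156, -0.158]
ft_force: [0.6, 0.1, 0.6]
gripper_width: 0.596
```

```bash
python3 - <<'E'
from st import *
s=show()
E
```

```text
t 11.27 tcp lift (1.4, 234.8) z 90.9 yaw -11.46 down [ 9.e-04 -0.e+00 -1.e+00] F [0.6 0.1 0.6]
```

Call:
play_rows --rows '[{"tx": 0, "ty": 0, "tz": -2, "rx": 0, "ry": 0, "rz": 0, "jaw": 0.6}, {"tx": 0, "ty": 0, "tz": -2, "rx": 0, "ry": 0, "rz": 0, "jaw": 0.6}, {"tx": 0, "ty": 0, "tz": -2, "rx": 0, "ry": 0, "rz": 0, "jaw": 0.6}, {"tx": 0, "ty": 0, "tz": -2, "rx": 0, "ry": 0, "rz": 0, "jaw": 0.6}, {"tx": 0, "ty": 0, "tz": -2, "rx": 0, "ry": 0, "rz": 0, "jaw": 0.6}]'

```text
t: 11.68
eef_pos: [0.5945, 0.1324, 0.0901]
tool_rot: [-1.565, 0.156, -0.157]
ft_force: [-0.3, -0.9, 0.2]
gripper_width: 0.598
```

Call:
play_rows --rows '[{"tx": 0, "ty": 0, "tz": -2, "rx": 0, "ry": 0, "rz": 0, "jaw": 0.6}, {"tx": 0, "ty": 0, "tz": -2, "rx": 0, "ry": 0, "rz": 0, "jaw": 0.6}, {"tx": 0, "ty": 0, "tz": -2, "rx": 0, "ry": 0, "rz": 0, "jaw": 0.6}, {"tx": 0, "ty": 0, "tz": -2, "rx": 0, "ry": 0, "rz": 0, "jaw": 0.6}, {"tx": 0, "ty": 0, "tz": -2, "rx": 0, "ry": 0, "rz": 0, "jaw": 0.6}]'

```text
t: 12.1
eef_pos: [0.5925, 0.1229, 0.0898]
tool_rot: [-1.565, 0.156, -0.156]
ft_force: [0.4, 1.8, 0.9]
gripper_width: 0.602
```

```bash
python3 - <<'E'
from st import *
s=show()
f=optics.grab_frame("side"); cv2.imwrite("pics/s9.png",cv2.resize(f[150:330,220:420],None,fx=3.3,fy=3.3,interpolation=cv2.INTER_CUBIC))
E
```

```text
t 12.1 tcp lift (0.8, 215.4) z 89.8 yaw -11.38 down [ 3.e-04  2.e-04 -1.e+00] F [0.4 1.8 0.9]
```

View pics/s9.png

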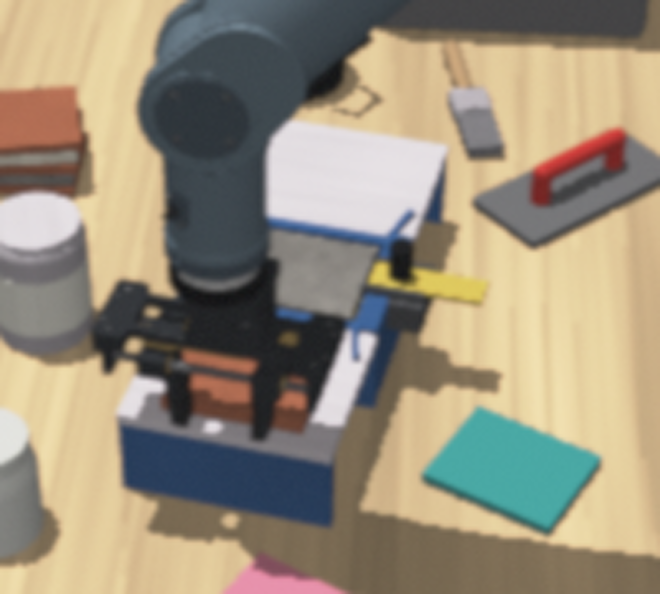

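Contact is made at about 1.8 N. I'll keep sliding.

Call:
play_rows --rows '[{"tx": 0, "ty": 0, "tz": -3, "rx": 0, "ry": 0, "rz": 0, "jaw": 0.6}, {"tx": 0, "ty": 0, "tz": -3, "rx": 0, "ry": 0, "rz": 0, "jaw": 0.6}, {"tx": 0, "ty": 0, "tz": -4, "rx": 0, "ry": 0, "rz": 0, "jaw": 0.6}, {"tx": 0, "ty": 0, "tz": -4, "rx": 0, "ry": 0, "rz": 0, "jaw": 0.6}, {"tx": 0, "ty": 0, "tz": -4, "rx": 0, "ry": 0, "rz": 0, "jaw": 0.6}]'

```text
t: 12.57
eef_pos: [0.5886, 0.1047, 0.0897]
tool_rot: [-1.565, 0.156, -0.156]
ft_force: [0.5, 0.4, -1.0]
gripper_width: 0.601
```

Call:
play_rows --rows '[{"tx": 0, "ty": 0, "tz": -4, "rx": 0, "ry": 0, "rz": 0, "jaw": 0.6}, {"tx": 0, "ty": 0, "tz": -4, "rx": 0, "ry": 0, "rz": 0, "jaw": 0.6}, {"tx": 0, "ty": 0, "tz": -4, "rx": 0, "ry": 0, "rz": 0, "jaw": 0.6}, {"tx": 0, "ty": 0, "tz": -4, "rx": 0, "ry": 0, "rz": 0, "jaw": 0.6}, {"tx": 0, "ty": 0, "tz": -4, "rx": 0, "ry": 0, "rz": 0, "jaw": 0.6}]'

```text
t: 12.98
eef_pos: [0.5848, 0.0852, 0.0897]
tool_rot: [-1.565, 0.156, -0.156]
ft_force: [-0.4, 1.6, -0.2]
gripper_width: 0.603
```

Call:
play_rows --rows '[{"tx": 0, "ty": 0, "tz": -4, "rx": 0, "ry": 0, "rz": 0, "jaw": 0.6}, {"tx": 0, "ty": 0, "tz": -4, "rx": 0, "ry": 0, "rz": 0, "jaw": 0.6}, {"tx": 0, "ty": 0, "tz": -4, "rx": 0, "ry": 0, "rz": 0, "jaw": 0.6}, {"tx": 0, "ty": 0, "tz": -4, "rx": 0, "ry": 0, "rz": 0, "jaw": 0.6}, {"tx": 0, "ty": 0, "tz": -4, "rx": 0, "ry": 0, "rz": 0, "jaw": 0.6}]'

```text
t: 13.4
eef_pos: [0.5808, 0.0656, 0.0897]
tool_rot: [-1.565, 0.156, -0.156]
ft_force: [-0.0, 0.5, -0.8]
gripper_width: 0.604
```

Call:
play_rows --rows '[{"tx": 0, "ty": 0, "tz": -4, "rx": 0, "ry": 0, "rz": 0, "jaw": 0.6}, {"tx": 0, "ty": 0, "tz": -4, "rx": 0, "ry": 0, "rz": 0, "jaw": 0.6}, {"tx": 0, "ty": 0, "tz": -4, "rx": 0, "ry": 0, "rz": 0, "jaw": 0.6}, {"tx": 0, "ty": 0, "tz": -4, "rx": 0, "ry": 0, "rz": 0, "jaw": 0.6}, {"tx": 0, "ty": 0, "tz": -4, "rx": 0, "ry": 0, "rz": 0, "jaw": 0.6}]'

```text
t: 13.82
eef_pos: [0.5768, 0.046, 0.0897]
tool_rot: [-1.565, 0.156, -0.156]
ft_force: [-0.5, 0.5, 0.2]
gripper_width: 0.598
```

```bash
python3 - <<'E'
from st import *
s=show()
f=optics.grab_frame("side"); cv2.imwrite("pics/s10.png",cv2.resize(f[150:330,220:420],None,fx=3.3,fy=3.3,interpolation=cv2.INTER_CUBIC))
E
```

```text
t 13.82 tcp lift (0.9, 137.0) z 89.7 yaw -11.4 down [-0.  0. -1.] F [-0.5  0.5  0.2]
```

View pics/s10.png

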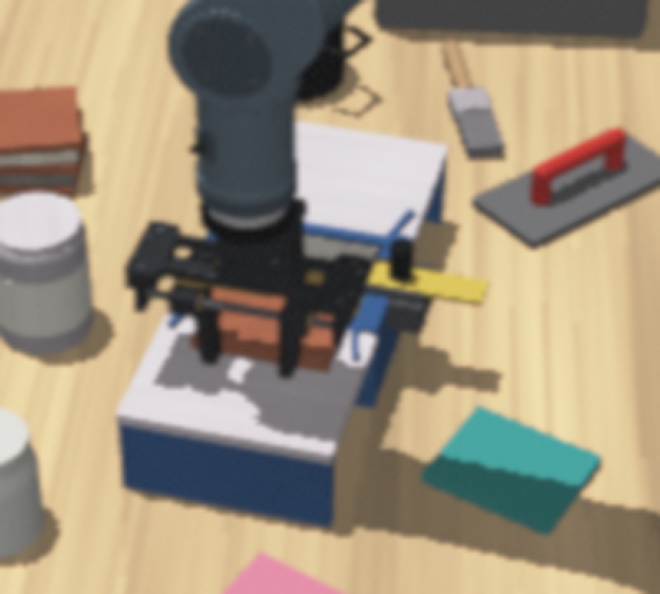

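Call:
play_rows --rows '[{"tx": 0, "ty": 0, "tz": -4, "rx": 0, "ry": 0, "rz": 0, "jaw": 0.6}, {"tx": 0, "ty": 0, "tz": -4, "rx": 0, "ry": 0, "rz": 0, "jaw": 0.6}, {"tx": 0, "ty": 0, "tz": -4, "rx": 0, "ry": 0, "rz": 0, "jaw": 0.6}, {"tx": 0, "ty": 0, "tz": -4, "rx": 0, "ry": 0, "rz": 0, "jaw": 0.6}, {"tx": 0, "ty": 0, "tz": -4, "rx": 0, "ry": 0, "rz": 0, "jaw": 0.6}]'

```text
t: 14.28
eef_pos: [0.5729, 0.0264, 0.0898]
tool_rot: [-1.565, 0.156, -0.156]
ft_force: [0.4, 0.7, 0.0]
gripper_width: 0.601
```

Call:
play_rows --rows '[{"tx": 0, "ty": 0, "tz": -4, "rx": 0, "ry": 0, "rz": 0, "jaw": 0.6}, {"tx": 0, "ty": 0, "tz": -4, "rx": 0, "ry": 0, "rz": 0, "jaw": 0.6}, {"tx": 0, "ty": 0, "tz": -4, "rx": 0, "ry": 0, "rz": 0, "jaw": 0.6}, {"tx": 0, "ty": 0, "tz": -4, "rx": 0, "ry": 0, "rz": 0, "jaw": 0.6}, {"tx": 0, "ty": 0, "tz": -4, "rx": 0, "ry": 0, "rz": 0, "jaw": 0.6}]'

```text
t: 14.7
eef_pos: [0.569, 0.0067, 0.0897]
tool_rot: [-1.565, 0.156, -0.156]
ft_force: [-0.4, -0.4, 0.0]
gripper_width: 0.601
```

Call:
play_rows --rows '[{"tx": 0, "ty": 0, "tz": -4, "rx": 0, "ry": 0, "rz": 0, "jaw": 0.6}, {"tx": 0, "ty": 0, "tz": -4, "rx": 0, "ry": 0, "rz": 0, "jaw": 0.6}, {"tx": 0, "ty": 0, "tz": -3, "rx": 0, "ry": 0, "rz": 0, "jaw": 0.6}, {"tx": 0, "ty": 0, "tz": -3, "rx": 0, "ry": 0, "rz": 0, "jaw": 0.6}]'

```text
t: 15.03
eef_pos: [0.5661, -0.0069, 0.0897]
tool_rot: [-1.565, 0.156, -0.156]
ft_force: [1.1, 1.1, -0.0]
gripper_width: 0.601
```

```bash
python3 - <<'E'
from st import *
s=show()
f=optics.grab_frame("side"); cv2.imwrite("pics/s11.png",cv2.resize(f[150:330,220:420],None,fx=3.3,fy=3.3,interpolation=cv2.INTER_CUBIC))
f=optics.grab_frame("wrist"); cv2.imwrite("pics/w11.png",f)
E
```

```text
t 15.03 tcp lift (1.0, 83.0) z 89.7 yaw -11.41 down [-1.e-04 -1.e-04 -1.e+00] F [ 1.1  1.1 -0. ]
```

View pics/s11.png

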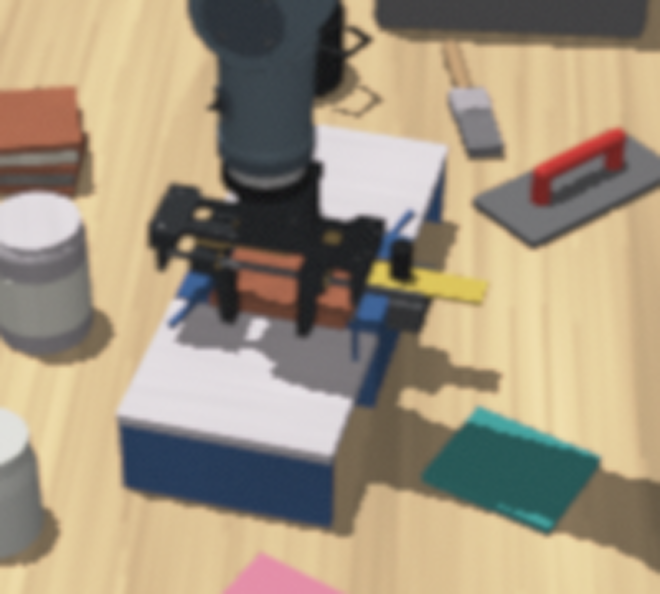

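View pics/w11.png

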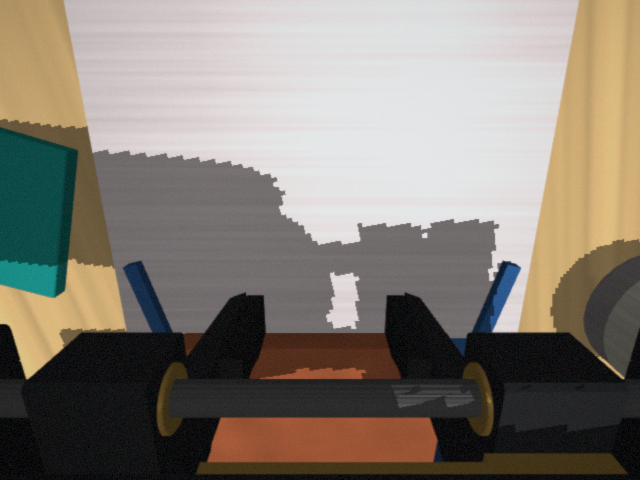

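Call:
play_rows --rows '[{"tx": 0, "ty": 0, "tz": -3, "rx": 0, "ry": 0, "rz": 0, "jaw": 0.6}, {"tx": 0, "ty": 0, "tz": -3, "rx": 0, "ry": 0, "rz": 0, "jaw": 0.6}, {"tx": 0, "ty": 0, "tz": -2, "rx": 0, "ry": 0, "rz": 0, "jaw": 0.6}, {"tx": 0, "ty": 0, "tz": -2, "rx": 0, "ry": 0, "rz": 0, "jaw": 0.6}, {"tx": 0, "ty": 0, "tz": -2, "rx": 0, "ry": 0, "rz": 0, "jaw": 0.6}]'

```text
t: 15.55
eef_pos: [0.5639, -0.0184, 0.0897]
tool_rot: [-1.565, 0.156, -0.156]
ft_force: [1.2, -0.2, 0.5]
gripper_width: 0.601
```

Call:
play_rows --rows '[{"tx": 0, "ty": 0, "tz": -2, "rx": 0, "ry": 0, "rz": 0, "jaw": 0.6}, {"tx": 0, "ty": 0, "tz": -2, "rx": 0, "ry": 0, "rz": 0, "jaw": 0.6}, {"tx": 0, "ty": 0, "tz": -1, "rx": 0, "ry": 0, "rz": 0, "jaw": 0.6}, {"tx": 0, "ty": 0, "tz": 0, "rx": 0, "ry": 0, "rz": 0, "jaw": 0.6}]'

```text
t: 15.88
eef_pos: [0.5629, -0.0236, 0.0898]
tool_rot: [-1.565, 0.156, -0.157]
ft_force: [0.8, 0.4, -0.1]
gripper_width: 0.601
```

```bash
python3 - <<'E'
from st import *
s=show()
f=optics.grab_frame("side"); cv2.imwrite("pics/s12.png",cv2.resize(f[150:330,220:420],None,fx=3.3,fy=3.3,interpolation=cv2.INTER_CUBIC))
f=optics.grab_frame("wrist"); cv2.imwrite("pics/w12.png",f)
E
```

```text
t 15.88 tcp lift (1.2, 65.9) z 89.8 yaw -11.42 down [ 0.e+00 -3.e-04 -1.e+00] F [ 0.8  0.4 -0.1]
```

View pics/s12.png

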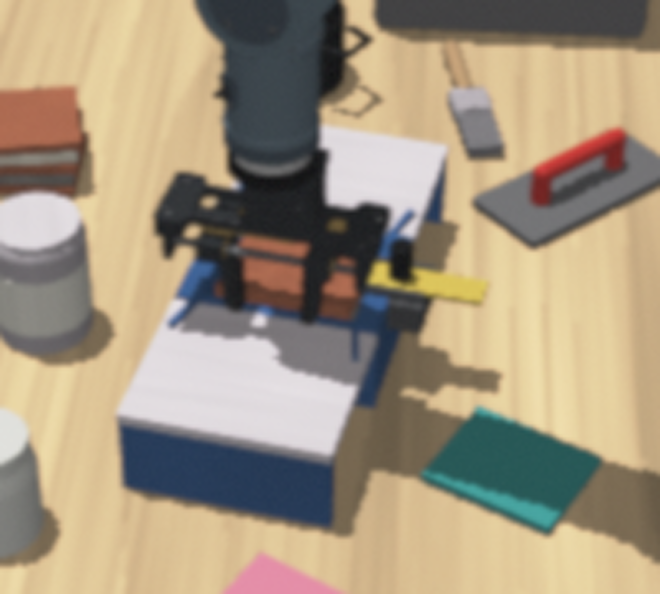

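View pics/w12.png

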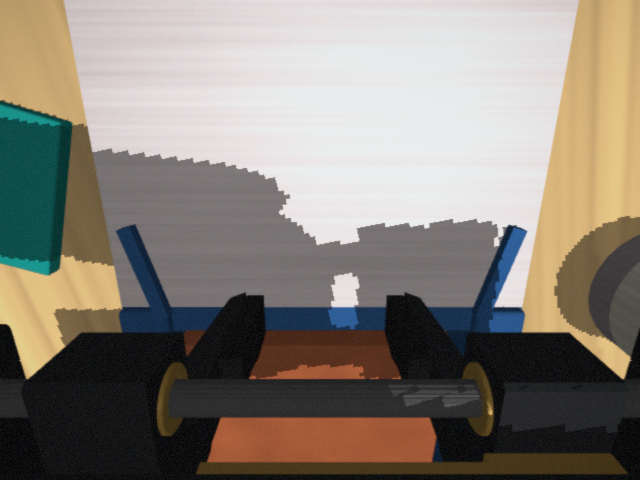

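The tile's rear edge (wrist row 331) is still resting on the deck lip. I'll ease it on in 1 mm steps.

Call:
play_rows --rows '[{"tx": 0, "ty": 0, "tz": -1, "rx": 0, "ry": 0, "rz": 0, "jaw": 0.6}, {"tx": 0, "ty": 0, "tz": -1, "rx": 0, "ry": 0, "rz": 0, "jaw": 0.6}, {"tx": 0, "ty": 0, "tz": -1, "rx": 0, "ry": 0, "rz": 0, "jaw": 0.6}, {"tx": 0, "ty": 0, "tz": 0, "rx": 0, "ry": 0, "rz": 0, "jaw": 0.6}]'

```text
t: 16.32
eef_pos: [0.5623, -0.0265, 0.0898]
tool_rot: [-1.565, 0.156, -0.157]
ft_force: [-0.5, 0.3, -0.1]
gripper_width: 0.597
```

```bash
python3 - <<'E'
from st import *
s=show()
f=optics.grab_frame("wrist"); cv2.imwrite("pics/w13.png",f[240:])
E
```

```text
t 16.32 tcp lift (1.2, 63.0) z 89.8 yaw -11.42 down [ 0.e+00 -3.e-04 -1.e+00] F [-0.5  0.3 -0.1]
```

View pics/w13.png

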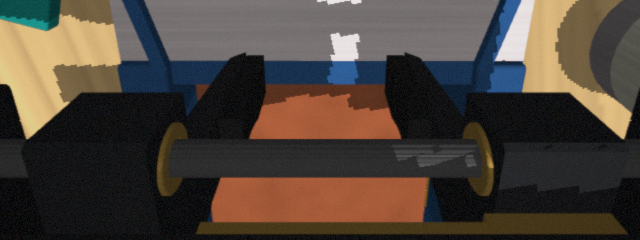

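The tile appears to have dropped, since the shadow on it jumped. I'll back off and look from above.

Call:
play_rows --rows '[{"tx": 0, "ty": -5, "tz": 4, "rx": 0, "ry": 0, "rz": 0, "jaw": 0.6}, {"tx": 0, "ty": -30, "tz": 0, "rx": 0, "ry": 0, "rz": 0, "jaw": 0.6}, {"tx": 0, "ty": -35, "tz": -30, "rx": 0, "ry": 0, "rz": 0, "jaw": 0}, {"tx": 0, "ty": -30, "tz": -40, "rx": 0, "ry": 0, "rz": 0, "jaw": 0}, {"tx": 0, "ty": 0, "tz": -40, "rx": 0, "ry": 0, "rz": 0, "jaw": 0}]'

```text
t: 16.78
eef_pos: [0.5468, -0.1202, 0.1865]
tool_rot: [-1.564, 0.146, -0.16]
ft_force: [1.6, -1.4, -0.0]
gripper_width: 0.394
```

Call:
play_rows --rows '[{"tx": -20, "ty": 0, "tz": -35, "rx": 0, "ry": 0, "rz": 0, "jaw": 0}, {"tx": -20, "ty": 0, "tz": -35, "rx": 0, "ry": 0, "rz": 0, "jaw": 0}, {"tx": 0, "ty": 0, "tz": 0, "rx": 0, "ry": 0, "rz": 0, "jaw": 0}, {"tx": 0, "ty": 0, "tz": 0, "rx": 0, "ry": 0, "rz": 0, "jaw": 0}]'

```text
t: 17.12
eef_pos: [0.4889, -0.1833, 0.182]
tool_rot: [-1.565, 0.16, -0.16]
ft_force: [0.9, 0.6, 0.0]
gripper_width: 0.097
```

```bash
python3 - <<'E'
from st import *
s=show(); np.save("w14.npy",np.r_[s["eef_pos"],s["tool_rot"]])
f=optics.grab_frame("wrist"); cv2.imwrite("pics/w14.png",f)
f=optics.grab_frame("side"); cv2.imwrite("pics/s14.png",cv2.resize(f[150:330,220:420],None,fx=3.3,fy=3.3,interpolation=cv2.INTER_CUBIC))
E
```

```text
t 17.12 tcp lift (-39.3, -105.3) z 182.0 yaw -11.68 down [ 3.e-04 -1.e-04 -1.e+00] F [0.9 0.6 0. ]
```

View pics/w14.png

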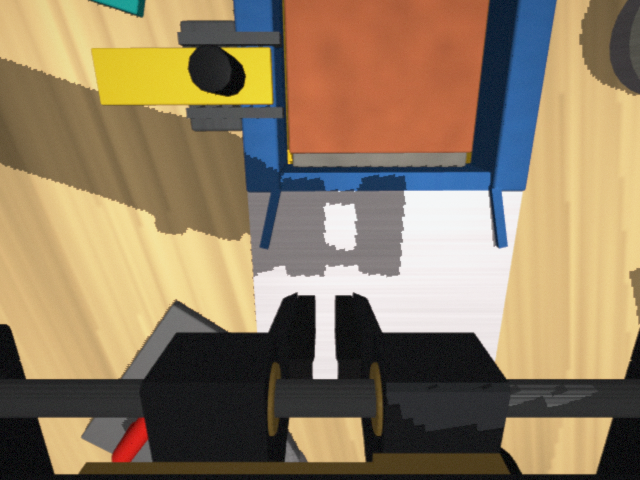

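View pics/s14.png

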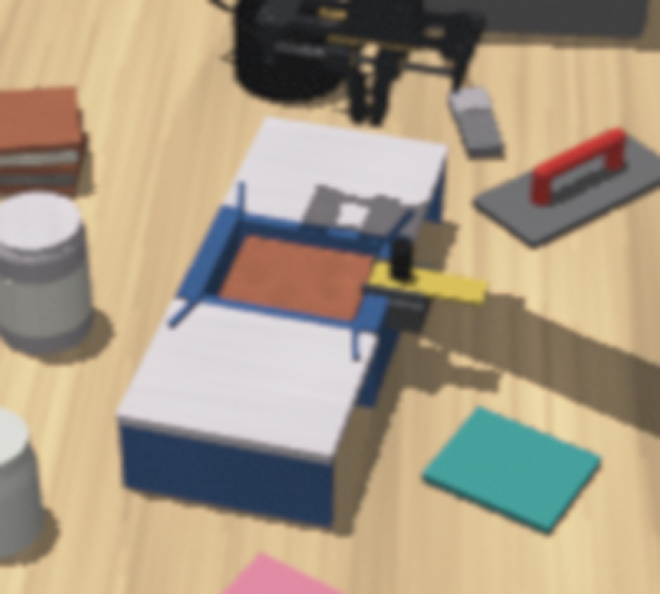

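Both tiles lie in the well. The terracotta top's near edge is at wrist row 152, with a grey strip below it at rows 152–166, and it's flat and below the deck in both views. The knob's top is at about (208,70) in the wrist view.

```bash
python3 - <<'E'
from st import *
q=np.load("w14.npy"); s=dict(eef_pos=q[:3],tool_rot=q[3:])
print("knob",lf(ray("wrist",[(208,70)],.132,s)[0]))
print("bar ends",[lf(p) for p in ray("wrist",[(92,49),(101,105),(270,48),(272,104)],.097,s)])
for z in (.075,.078,.08): print(z,"terra",[lf(p) for p in ray("wrist",[(287,152),(473,152)],z,s)])
f=cv2.imread("pics/w14.png"); cv2.imwrite("pics/w14k.png",cv2.resize(f[0:200,60:330],None,fx=2.9,fy=2.9,interpolation=cv2.INTER_CUBIC))
E
```

```text
knob (-95.3, -1.7)
bar ends [(-168.6, 13.0), (-169.1, -16.2), (-69.8, 13.3), (-70.1, -15.9)]
0.075 terra [(-64.5, -44.9), (58.0, -45.1)]
0.078 terra [(-64.2, -44.6), (56.8, -44.9)]
0.08 terra [(-64.0, -44.4), (56.1, -44.7)]
```

View pics/w14k.png

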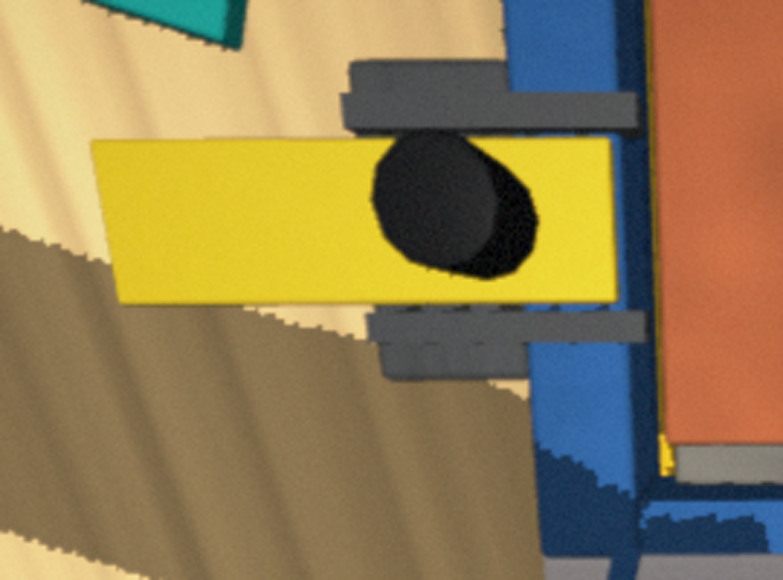

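Call:
play_rows --rows '[{"tx": -19, "ty": 0, "tz": 34, "rx": 0, "ry": 0, "rz": 0, "jaw": 0.5}, {"tx": -19, "ty": 0, "tz": 35, "rx": 0, "ry": 0, "rz": 0, "jaw": 0.5}, {"tx": -18, "ty": 0, "tz": 35, "rx": 0, "ry": 0, "rz": 0, "jaw": 0.5}, {"tx": 0, "ty": 0, "tz": 0, "rx": 0, "ry": 0, "rz": 0, "jaw": 0.5}, {"tx": 0, "ty": 0, "tz": 0, "rx": 0, "ry": 0, "rz": 0, "jaw": 0.5}]'

```text
t: 17.63
eef_pos: [0.4564, -0.0645, 0.1813]
tool_rot: [-1.564, 0.15, -0.15]
ft_force: [0.9, -0.2, 1.0]
gripper_width: 0.368
```

Call:
play_rows --rows '[{"tx": 0, "ty": 0, "tz": 0, "rx": 0, "ry": 0, "rz": 0, "jaw": 0.5}, {"tx": 0, "ty": 0, "tz": 0, "rx": 0, "ry": 0, "rz": 0, "jaw": 0.5}, {"tx": 0, "ty": 0, "tz": 0, "rx": 0, "ry": 0, "rz": 0, "jaw": 0.5}]'

```text
t: 17.88
eef_pos: [0.4564, -0.0695, 0.1815]
tool_rot: [-1.566, 0.157, -0.158]
ft_force: [0.4, -0.2, -0.8]
gripper_width: 0.498
```

```bash
python3 - <<'E'
from st import *
s=show(); print(s["gripper_width"])
f=optics.grab_frame("wrist"); cv2.imwrite("pics/w15.png",f)
E
```

```text
t 17.88 tcp lift (-93.9, -0.3) z 181.5 yaw -11.49 down [ 5.e-04 -7.e-04 -1.e+00] F [ 0.4 -0.2 -0.8]
0.49848507454356816
```

View pics/w15.png

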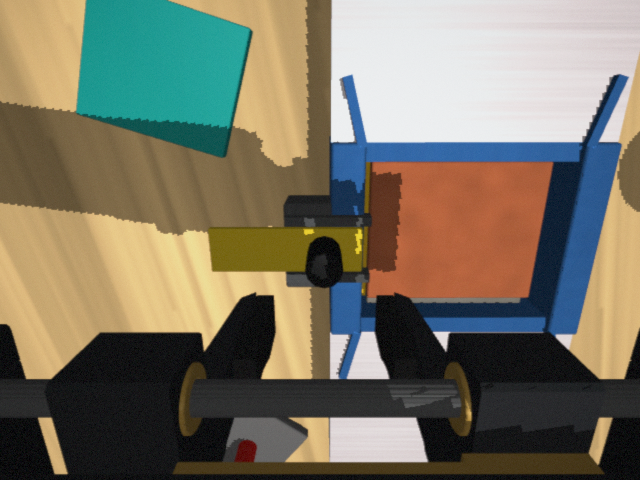

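The knob at about (324,262) is centred between the fingertips (columns 274 and 376). Next I descend around it.

Call:
play_rows --rows '[{"tx": 0, "ty": 20, "tz": 0, "rx": 0, "ry": 0, "rz": 0, "jaw": 0.5}, {"tx": 0, "ty": 25, "tz": 0, "rx": 0, "ry": 0, "rz": 0, "jaw": 0.5}, {"tx": 0, "ty": 20, "tz": 0, "rx": 0, "ry": 0, "rz": 0, "jaw": 0.5}, {"tx": 0, "ty": 8, "tz": 0, "rx": 0, "ry": 0, "rz": 0, "jaw": 0.5}, {"tx": 0, "ty": 0, "tz": 0, "rx": 0, "ry": 0, "rz": 0, "jaw": 0.5}]'

```text
t: 18.35
eef_pos: [0.4547, -0.0691, 0.107]
tool_rot: [-1.566, 0.16, -0.155]
ft_force: [-0.8, 0.2, 0.4]
gripper_width: 0.502
```

```bash
python3 - <<'E'
from st import *
s=show()
f=optics.grab_frame("side"); cv2.imwrite("pics/s16.png",cv2.resize(f[150:330,220:420],None,fx=3.3,fy=3.3,interpolation=cv2.INTER_CUBIC))
E
```

```text
t 18.35 tcp lift (-95.7, -0.2) z 107.0 yaw -11.47 down [-3.3e-03 -5.0e-04 -1.0e+00] F [-0.8  0.2  0.4]
```

View pics/s16.png

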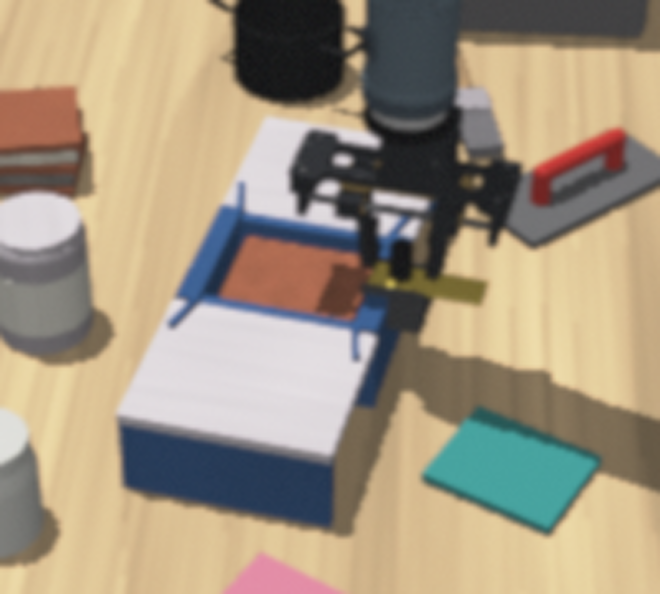

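The fingers straddle the knob at (402,258) in this crop. I'll push along +x in small steps.

Call:
play_rows --rows '[{"tx": 4, "ty": 0, "tz": 0, "rx": 0, "ry": 0, "rz": 0, "jaw": 0.5}, {"tx": 4, "ty": 0, "tz": 0, "rx": 0, "ry": 0, "rz": 0, "jaw": 0.5}, {"tx": 4, "ty": 0, "tz": 0, "rx": 0, "ry": 0, "rz": 0, "jaw": 0.5}, {"tx": 4, "ty": 0, "tz": 0, "rx": 0, "ry": 0, "rz": 0, "jaw": 0.5}, {"tx": 4, "ty": 0, "tz": 0, "rx": 0, "ry": 0, "rz": 0, "jaw": 0.5}]'

```text
t: 18.82
eef_pos: [0.476, -0.0723, 0.1088]
tool_rot: [-1.565, 0.156, -0.156]
ft_force: [-1.5, 0.7, 0.8]
gripper_width: 0.504
```

Call:
play_rows --rows '[{"tx": 4, "ty": 0, "tz": 0, "rx": 0, "ry": 0, "rz": 0, "jaw": 0.5}, {"tx": 4, "ty": 0, "tz": 0, "rx": 0, "ry": 0, "rz": 0, "jaw": 0.5}, {"tx": 4, "ty": 0, "tz": 0, "rx": 0, "ry": 0, "rz": 0, "jaw": 0.5}, {"tx": 4, "ty": 0, "tz": 0, "rx": 0, "ry": 0, "rz": 0, "jaw": 0.5}, {"tx": 4, "ty": 0, "tz": 0, "rx": 0, "ry": 0, "rz": 0, "jaw": 0.5}]'

```text
t: 19.23
eef_pos: [0.4954, -0.0763, 0.1083]
tool_rot: [-1.565, 0.156, -0.156]
ft_force: [-0.6, -0.6, 1.9]
gripper_width: 0.501
```

Call:
play_rows --rows '[{"tx": 4, "ty": 0, "tz": 0, "rx": 0, "ry": 0, "rz": 0, "jaw": 0.5}, {"tx": 4, "ty": 0, "tz": 0, "rx": 0, "ry": 0, "rz": 0, "jaw": 0.5}, {"tx": 4, "ty": 0, "tz": 0, "rx": 0, "ry": 0, "rz": 0, "jaw": 0.5}, {"tx": 3, "ty": 0, "tz": 0, "rx": 0, "ry": 0, "rz": 0, "jaw": 0.5}, {"tx": 3, "ty": 0, "tz": 0, "rx": 0, "ry": 0, "rz": 0, "jaw": 0.5}]'

```text
t: 19.65
eef_pos: [0.5131, -0.0799, 0.1083]
tool_rot: [-1.565, 0.156, -0.156]
ft_force: [-1.6, 0.6, 0.6]
gripper_width: 0.501
```

```bash
python3 - <<'E'
from st import *
s=show()
f=optics.grab_frame("wrist"); cv2.imwrite("pics/w17.png",f)
E
```

```text
t 19.65 tcp lift (-36.3, 0.9) z 108.3 yaw -11.4 down [ 0.  0. -1.] F [-1.6  0.6  0.6]
```

View pics/w17.png

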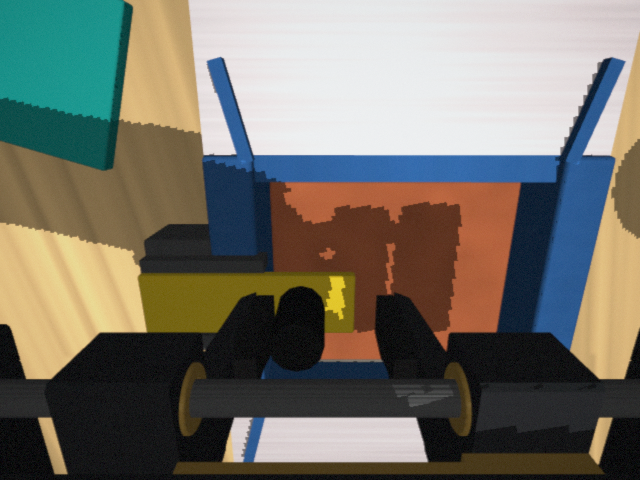

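Call:
play_rows --rows '[{"tx": 2, "ty": 0, "tz": 0, "rx": 0, "ry": 0, "rz": 0, "jaw": 0.5}, {"tx": 2, "ty": 0, "tz": 0, "rx": 0, "ry": 0, "rz": 0, "jaw": 0.5}, {"tx": 2, "ty": 0, "tz": 0, "rx": 0, "ry": 0, "rz": 0, "jaw": 0.5}, {"tx": 2, "ty": 0, "tz": 0, "rx": 0, "ry": 0, "rz": 0, "jaw": 0.5}]'

```text
t: 20.03
eef_pos: [0.5206, -0.0814, 0.1083]
tool_rot: [-1.565, 0.156, -0.156]
ft_force: [-1.1, 0.3, -0.3]
gripper_width: 0.498
```

Call:
play_rows --rows '[{"tx": 1, "ty": 0, "tz": 0, "rx": 0, "ry": 0, "rz": 0, "jaw": 0.5}, {"tx": 1, "ty": 0, "tz": 0, "rx": 0, "ry": 0, "rz": 0, "jaw": 0.5}]'

```text
t: 20.2
eef_pos: [0.5226, -0.0819, 0.1084]
tool_rot: [-1.565, 0.156, -0.156]
ft_force: [-0.6, 0.3, -0.2]
gripper_width: 0.5
```

Call:
play_rows --rows '[{"tx": 1, "ty": 0, "tz": 0, "rx": 0, "ry": 0, "rz": 0, "jaw": 0.5}, {"tx": 0, "ty": 0, "tz": 0, "rx": 0, "ry": 0, "rz": 0, "jaw": 0.5}]'

```text
t: 20.37
eef_pos: [0.5237, -0.0821, 0.1084]
tool_rot: [-1.565, 0.156, -0.156]
ft_force: [0.1, -0.5, 0.0]
gripper_width: 0.501
```

```bash
python3 - <<'E'
from st import *
s=show()
E
```

```text
t 20.37 tcp lift (-25.4, 0.8) z 108.4 yaw -11.4 down [ 3.e-04 -2.e-04 -1.e+00] F [ 0.1 -0.5  0. ]
```

Knob travel is now about 68.6 mm, with no stop felt yet. I'll continue in 1 mm steps until the force rises.

Call:
play_rows --rows '[{"tx": 1, "ty": 0, "tz": 0, "rx": 0, "ry": 0, "rz": 0, "jaw": 0.5}, {"tx": 0, "ty": 0, "tz": 0, "rx": 0, "ry": 0, "rz": 0, "jaw": 0.5}]'

```text
t: 20.53
eef_pos: [0.5246, -0.0822, 0.1084]
tool_rot: [-1.565, 0.156, -0.156]
ft_force: [-0.6, 0.7, -0.2]
gripper_width: 0.497
```

Call:
play_rows --rows '[{"tx": 1, "ty": 0, "tz": 0, "rx": 0, "ry": 0, "rz": 0, "jaw": 0.5}, {"tx": 0, "ty": 0, "tz": 0, "rx": 0, "ry": 0, "rz": 0, "jaw": 0.5}]'

```text
t: 20.7
eef_pos: [0.5252, -0.0824, 0.1083]
tool_rot: [-1.565, 0.157, -0.156]
ft_force: [-1.9, -0.0, 1.4]
gripper_width: 0.5
```

Call:
play_rows --rows '[{"tx": 1, "ty": 0, "tz": 0, "rx": 0, "ry": 0, "rz": 0, "jaw": 0.5}, {"tx": 0, "ty": 0, "tz": 0, "rx": 0, "ry": 0, "rz": 0, "jaw": 0.5}]'

```text
t: 20.87
eef_pos: [0.5252, -0.0824, 0.1082]
tool_rot: [-1.565, 0.158, -0.154]
ft_force: [-5.0, 1.0, 3.8]
gripper_width: 0.502
```

```bash
python3 - <<'E'
from st import *
s=show()
E
```

```text
t 20.87 tcp lift (-23.9, 0.8) z 108.2 yaw -11.4 down [-2.7e-03  7.0e-04 -1.0e+00] F [-5.   1.   3.8]
```

The stop is reached: force rose to 5 N and the TCP no longer advances. I'll back off to centre around the knob, lift away and check.

Call:
play_rows --rows '[{"tx": -6, "ty": 0, "tz": 0, "rx": 0, "ry": 0, "rz": 0, "jaw": 0.5}, {"tx": -5, "ty": 0, "tz": 0, "rx": 0, "ry": 0, "rz": 0, "jaw": 0.5}, {"tx": 0, "ty": 0, "tz": 0, "rx": 0, "ry": 0, "rz": 0, "jaw": 0.6}, {"tx": 0, "ty": -15, "tz": 0, "rx": 0, "ry": 0, "rz": 0, "jaw": 0.6}, {"tx": 0, "ty": -25, "tz": 0, "rx": 0, "ry": 0, "rz": 0, "jaw": 0.6}]'

```text
t: 21.28
eef_pos: [0.5143, -0.0801, 0.1472]
tool_rot: [-1.566, 0.159, -0.153]
ft_force: [-0.8, 0.0, 0.7]
gripper_width: 0.6
```

Call:
play_rows --rows '[{"tx": 0, "ty": -30, "tz": 0, "rx": 0, "ry": 0, "rz": 0, "jaw": 0.6}, {"tx": 0, "ty": -30, "tz": -35, "rx": 0, "ry": 0, "rz": 0, "jaw": 0.6}, {"tx": 0, "ty": 0, "tz": -40, "rx": 0, "ry": 0, "rz": 0, "jaw": 0.6}, {"tx": 0, "ty": 0, "tz": -40, "rx": 0, "ry": 0, "rz": 0, "jaw": 0.6}, {"tx": 0, "ty": 0, "tz": -40, "rx": 0, "ry": 0, "rz": 0, "jaw": 0.6}]'

```text
t: 21.7
eef_pos: [0.4861, -0.2305, 0.2065]
tool_rot: [-1.566, 0.153, -0.157]
ft_force: [1.7, 0.2, 0.1]
gripper_width: 0.6
```

Call:
play_rows --rows '[{"tx": 0, "ty": 0, "tz": 0, "rx": 0, "ry": 0, "rz": 0, "jaw": 0.6}, {"tx": 0, "ty": 0, "tz": 0, "rx": 0, "ry": 0, "rz": 0, "jaw": 0.6}, {"tx": 0, "ty": 0, "tz": 0, "rx": 0, "ry": 0, "rz": 0, "jaw": 0.6}, {"tx": 0, "ty": 0, "tz": 0, "rx": 0, "ry": 0, "rz": 0, "jaw": 0.6}]'

```text
t: 22.03
eef_pos: [0.4863, -0.2275, 0.2053]
tool_rot: [-1.564, 0.154, -0.155]
ft_force: [0.2, 0.6, 0.1]
gripper_width: 0.606
```

```bash
python3 - <<'E'
from st import *
s=show(); np.save("w18.npy",np.r_[s["eef_pos"],s["tool_rot"]])
f=optics.grab_frame("wrist"); cv2.imwrite("pics/w18.png",f)
f=optics.grab_frame("side"); cv2.imwrite("pics/s18.png",cv2.resize(f[150:330,220:420],None,fx=3.3,fy=3.3,interpolation=cv2.INTER_CUBIC))
E
```

```text
t 22.03 tcp lift (-33.0, -149.1) z 205.3 yaw -11.27 down [ 2.e-04  8.e-04 -1.e+00] F [0.2 0.6 0.1]
```

View pics/w18.png

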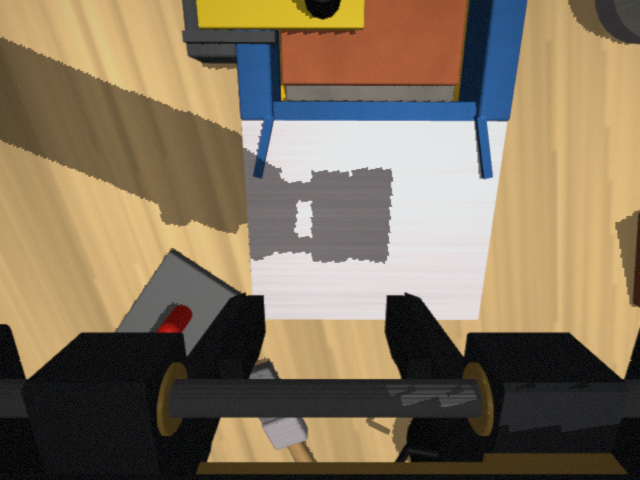

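View pics/s18.png

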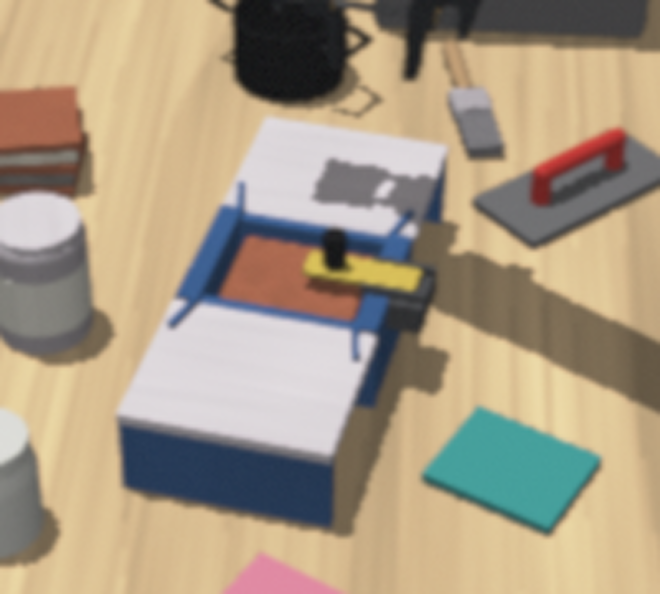

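```bash
python3 - <<'E'
from st import *
q=np.load("w18.npy"); s=dict(eef_pos=q[:3],tool_rot=q[3:])
print("bar front/back",[lf(p) for p in ray("wrist",[(364,27),(199,27)],.097,s)])
print("terra edge",[lf(p) for p in ray("wrist",[(281,85),(462,84)],.079,s)], "grey edge",[lf(p) for p in ray("wrist",[(286,101),(456,100)],.067,s)])
print(job.sign_off())
E
```

```text
bar front/back [(-10.5, -15.4), (-109.7, -15.8)]
terra edge [(-63.4, -46.5), (58.2, -45.3)] grey edge [(-61.5, -56.1), (59.3, -54.8)]
the job is handed in; nothing more can be done
None
```

The lift is loaded and I've handed the job in; the hand-in gives no verdict. I slid the grey tile off the -y deck into the well, then slid the terracotta tile in on top of it from the +y deck. I pushed the retaining bar by its knob up to its stop and moved the arm clear, at 22 s of the 64 s allowed.

**Last checks:**
- **Bar:** its front edge measured at x = -10.5 mm, which is about 69.5 mm of travel against the 64 mm needed. At the stop the force rose to about 5 N and the arm stopped advancing.
- **Tiles:** both look flat and below the decks. Estimated from the visible edges, the terracotta tile's centre is at about (-3, +4) mm and the grey tile's at about (-1, -5) mm. Both are inside the 12 mm limit.
- **Force:** the wrist readings while sliding stayed at about 2 N, well under the 30 N limit. They were taken at the end of each move, so a brief peak in between would not show.
- **Other things:** the arm touched nothing else, and in the last pictures nothing on the bench looks moved.

**Disagreements:** the top and side cameras differed by about 4 mm on the lift's x position, so I used the wrist camera. The terracotta tile first stayed on the deck's edge and needed 3 mm more push before it dropped. I did not measure how far the platform sank; I judged it only from the stack lying below the decks.

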